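# Pack the stationery box and close its pen tray

## Robot

A 6-joint arm with a two-finger parallel gripper is mounted at the origin on a cart in front of the work surface, level with it; the furniture and walls round the work are solid. World frame = base frame: x ahead of the robot, y to its left, z up, the work surface at z = 0. Lengths are in m, angles in rad, forces in N, time in s.
With the tool pointing down it reaches from about 0.3 to 0.75 m from the base axis. Payload 8.5 kg.
Tool frame: the origin (TCP) lies midway between the tips of the shut fingers; the grasp point (between the pads) lies bot.tcp_to_grasp behind it (bot.tcp_to_grasp is the distance from the TCP to the grasp point, in m); z points along the fingers, y is the direction in which the jaws open and shut (so a half turn about z gives the same grasp; the last joint's range is limited). The gripper opens to 85 mm and grips with 20 to 120 N. Pads are 22 mm wide; open, the fingers measure 114 mm over their backs; the gripper's body (76 mm by 85 mm) begins 54 mm behind the grasp point. The pads swing forward as they close: fully open they stand 13 mm farther back than shut.
Start: joints at [-1.441, 0.381, 1.297, -0, 1.464, -0.215], TCP at [0.186, -0.518, 0.231] pointing down, gripper open.
Joint ranges: [-3.11, 3.11], [-0.89, 2.33], [0.22, 2.48], [-1.42, 4.56], [0.17, 2.85], [-2.88, 2.88]. Speed limits (rad/s): [2.39, 2.39, 3.14, 3.14, 3.14, 3.14].

## Interface

Orientations are given as a rotation vector (axis times angle).
In Python, from station import status, viewer, ticket, bot gives the robot as it stands.
- The arm moves only by the tool arm_command, never from a script. Its argument "targets" is a list that holds one entry, the list of rows, each a list of 7 numbers: the opening, from -1 (shut) to 1 (fully open), then the shift along the tool's x, y, z scaled (see below), then the turn, a rotation vector about the tool's x, y, z scaled (see below). In form: [[[fingers, dx, dy, dz, wx, wy, wz], ...]]. A call has 1 to 5 rows; each row shifts and turns the pose as measured when the row begins, along the tool's axes as they then stand; what a row does not reach is not made up. The controller multiplies each number of a shift by 0.25 m and each number of a turn by 30 degrees. A row lasts 1/12 s, in which the tool goes at most 41.7 mm and 7.16 degrees, less where a joint would pass 70% of its speed; a pose out of reach is approached as far as the arm can. A call with a number of a shift or a turn outside -1 to 1 is refused whole. A call with a gripper value outside its range is refused whole. The fingers move at their own pace and stop on an object; "grip_force" is the grip in N (left out, the last holds). Time passes only in rows, so rows that do not move let the fingers close. It gives the time, the measured TCP pose, the force and the opening at its end, in the units of the state.
- status.get_obs(): the state, without advancing time (a new reading comes with each control period).
- viewer.read_camera(name): name is "side" or "top"; returns a dict with "image" (400x640x3 uint8, red, green, blue), "fx", "fy", "cx", "cy" (pixels), "rvec" (rotation vector, rad) and "tvec" (3), from world to camera coordinates, as OpenCV has them. Camera axes: x right, y down, z forward; pixel columns grow to the right and rows downward; lengths in m; the calibration is good to about 2 mm. A picture is of the moment at which its call begins. There is no depth.
- ticket.sign_off(): hands the job in, once; it reports no verdict.
The state is a dict: "time_s": time; "q": joint angles; "qd": joint speeds; "tau": joint torques, N m; "position": TCP position; "eef_rot": TCP orientation; "contact_force": force on the tool from outside, world axes, zero at the start; "torque": the same for the moment, N m; "gripper_width": finger opening in m.
Only numpy, scipy, OpenCV 4.12 (cv2) and the standard library are available. Lean on these libraries where they do the work, as an engineer would, in place of code of your own. Each camera call takes 0.05 s, during which the arm holds its last target.

## Task

Pack the stationery box: seat the stapler down in the long recess of the black foam insert, set the tape roll flat and centred on top of the sticky pad, and lay the eraser on the box floor between the stapler and the sticky pad, beside the pad. With all three in the well below the tray's level, slide the pen tray all the way left over them, and have the teal marker lying lengthwise in the tray's empty front trough, in front of the pens. Leave the yellow marker where it lies.

Things in the scene. Friction and masses are not known exactly. Their poses are not given: they have to be found in the camera images.
- box: Dark wood box, 180 (x) x 461 (y) x 85 mm high, walls 8 mm, fixed. Origin: centre of underside; x to the back, y left; yaw within 4 degrees. Inner floor at z 8 mm. Left 230 mm inside: open well; right: under the pen tray. Ledges reach 5 mm in from front and back, z 50 to 58. The tray passes at z 59: higher things block it. A picture hangs behind, z 560 mm up, 85 mm past the box's middle: lift low.
- insert: Black foam insert, 160 (x) x 64 (y) x 10 mm, fixed on the well's floor, axes as the box's. Origin: centre of underside. Recess 144 (x) x 52 (y) mm, its floor 2 mm above the origin, 8 mm deep. Its centre is 60 mm from the well's left or right end; the sticky pad is at the other end, 110 mm away centre to centre. A stapler not down in the recess is too high for the tray.
- sticky_pad: Yellow pad of sticky notes, 76 x 76 mm, 11 mm thick (corners curl a little higher), fixed on the floor of the well. Origin: centre of its underside; axes as the box's. The clear strip of floor between it and the insert is 40 mm wide.
- tray (a joint): Slide of the pen tray along the box's +y (to the left), in m: 0 to 0.01 at the start (parked at the right end), 0.230 when home against the left end. It runs easily (about 1 to 2 N) and stays where it is left.
- tray_grip (a point): Point on the tray's dark grip rib, which is 14 (x) x 44 (y) mm; rib top 10 mm above, tray floor 28 mm below this point. Axes as the box's. Tray: pale wood, 160 x 215 mm, walls to the box's rim. Its empty front trough is 83 (x) x 207 (y) mm, middle 44 mm in front (-x). Two fixed pens lie 38 and 52 mm behind.
- stapler: Pale green stapler, loose, 36 (x) x 128 (y, its length) x 42 mm high; its base is 36 wide up to z = 7 mm, the arm 22 wide from z = 24 to 42 mm; it does not open. Origin: centre of its underside. 0.19 kg.
- tape_roll: Roll of tan paper tape lying flat, loose, 65 mm across, 19 mm high, with a hole 20 mm across. Origin: centre of its underside.
- eraser: White eraser in a blue sleeve, loose, 21 (x) x 46 (y, its length) x 13 mm high. Origin: centre of its underside.
- marker_teal: Teal marker lying on its side, loose, 124 mm long (its y axis), 17 mm thick; it does not roll. Origin: underside, at half its length.
- marker_yellow: Yellow marker of the same size and shape, origin alike; it stays where it is.
Not all that is in view belongs to the job. Of the things like the eraser, leave any that is green; of the rest the smaller one is meant.

How it is judged:
On the way, in this order (a step that is already met when the one before it is completed fails the run):
1. stapler, tape roll and eraser are in their places in the well, the tray still clear of the well (z of stapler in the frame of insert below 0.006 m and horizontal distance between stapler and insert below 0.014 m and angle between the y axis of stapler and the x axis of insert, either way round below 0.2 rad and angle between each of stapler, tape_roll's own z axis and vertical below 0.12 rad and horizontal distance between tape_roll and sticky_pad below 0.014 m and z of tape_roll in the frame of sticky_pad between 0.006 and 0.016 m and ((y of eraser in the frame of insert between -0.068 and -0.041 m and y of eraser in the frame of sticky_pad between 0.042 and 0.069 m) or (y of eraser in the frame of insert between 0.041 and 0.068 m and y of eraser in the frame of sticky_pad between -0.069 and -0.042 m)) and x of eraser in the frame of sticky_pad between -0.04 and 0.04 m and z of eraser in the frame of box below 0.014 m and value of joint tray below 0.06 m), for 0.2 s.
2. the tray is slid home over them (value of joint tray above 0.22 m), for 0.2 s.
At the end, for the whole second after the job is handed in: Stapler on the recess floor, within 14 mm; tape flat on the pad, within 14 mm of its centre; eraser on the box floor between, within 13 mm of the strip's middle and beside the pad; tray within 10 mm of its left stop; teal marker on the front trough's floor, lengthwise within 25 degrees; all at rest (z of stapler in the frame of insert below 0.006 m and horizontal distance between stapler and insert below 0.014 m and angle between the y axis of stapler and the x axis of insert, either way round below 0.2 rad and angle between each of stapler, tape_roll's own z axis and vertical below 0.12 rad and horizontal distance between tape_roll and sticky_pad below 0.014 m and z of tape_roll in the frame of sticky_pad between 0.006 and 0.016 m and ((y of eraser in the frame of insert between -0.068 and -0.041 m and y of eraser in the frame of sticky_pad between 0.042 and 0.069 m) or (y of eraser in the frame of insert between 0.041 and 0.068 m and y of eraser in the frame of sticky_pad between -0.069 and -0.042 m)) and x of eraser in the frame of sticky_pad between -0.04 and 0.04 m and z of eraser in the frame of box below 0.014 m and value of joint tray above 0.22 m and x of marker_teal in the frame of tray_grip between -0.086 and -0.008 m and y of marker_teal in the frame of tray_grip between -0.06 and 0.06 m and z of marker_teal in the frame of tray_grip between -0.034 and -0.02 m and angle between the y axis of marker_teal and the y axis of box, either way round below 0.45 rad and linear speed of each of stapler, tape_roll, eraser, marker_teal below 0.03 m/s); the robot touches nothing.
It fails at once if the yellow marker is moved by more than 20 mm (distance of marker_yellow from where it was at the start of the episode above 0.02 m).
It also fails if it takes over 109 s, if anything falls off the work surface, if the arm or the gripper's body presses on something with over 40 N, if the wrist force passes 120 N, or if a joint passes its speed limit or range.

## Working session

There is one attempt and no reset: what is moved stays moved. The work goes in short steps, Python scripts to look and compute and a tool call to move; the robot and the scene stay as the last step left them, time stands still between calls to the robot, and variables do not carry over. Pictures are saved under pics/ and viewed, and the job is handed in when it is done.

Besides the shell and the picture viewer there is one more tool, called as name(argument=value, ...) on one line, values as JSON. arm_command: Moves the arm, as the interface text tells. Its arguments: {"type":"object","properties":{"targets":{"type":"array"},"grip_force":{"type":"number"}},"required":["targets"]}

```bash
ls; mkdir -p pics; python3 - <<'E'
from station import status, viewer, ticket, bot
import cv2
print(status.get_obs()); print(bot.tcp_to_grasp)
for n in("top","side"):
    c=viewer.read_camera(n); cv2.imwrite(f"pics/{n}0.png",c["image"][:,:,::-1]); print(n,{k:v for k,v in c.items() if k!="image"})
E
```

```text
pics
{'time_s': 0.0, 'q': array([-1.44129403e+00,  3.81214554e-01,  1.29825070e+00, -1.63954372e-05,
        1.46360865e+00, -2.15312358e-01]), 'qd': array([ 7.34989599e-04, -9.41875219e-04,  2.58798224e-04, -4.95587590e-04,
        2.37658816e-05,  2.29113564e-03]), 'tau': array([-3.36984458e-04, -4.48461270e+01, -2.31278318e+01, -2.11920146e-04,
        4.80349670e-03,  3.48969472e-06]), 'position': array([ 0.18586115, -0.51733527,  0.23070521]), 'eef_rot': array([-3.09355827e+00, -5.38703036e-01, -7.41833310e-05]), 'contact_force': array([ 0.57432107, -0.17577858,  0.5264644 ]), 'torque': array([-0.03824234, -0.00545225,  0.04772423]), 'gripper_width': 0.0853718886723977}
0.0187
top {'fx': 454.0403311154552, 'fy': 454.0403311154552, 'cx': 318.91485701315946, 'cy': 202.19292500216758, 'rvec': array([ 2.14925363, -2.17088444,  0.09493071]), 'tvec': array([0.02300016, 0.50844958, 1.04886081])}
side {'fx': 465.8541880232642, 'fy': 465.8541880232642, 'cx': 320.24265555325417, 'cy': 194.72834477273355, 'rvec': array([ 0.04682459, -2.68018176,  1.57619234]), 'tvec': array([0.51069166, 0.10110314, 1.36077958])}
```

View pics/top0.png

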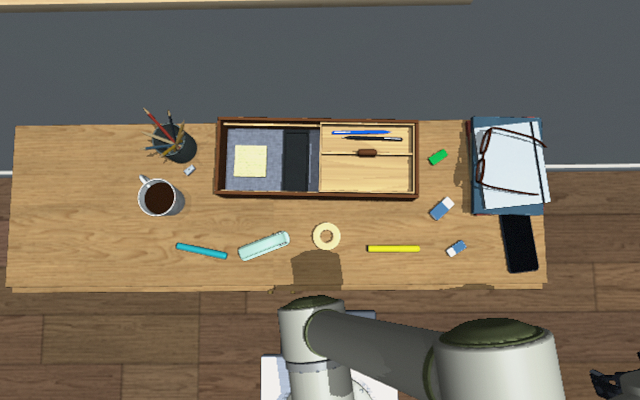

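View pics/side0.png

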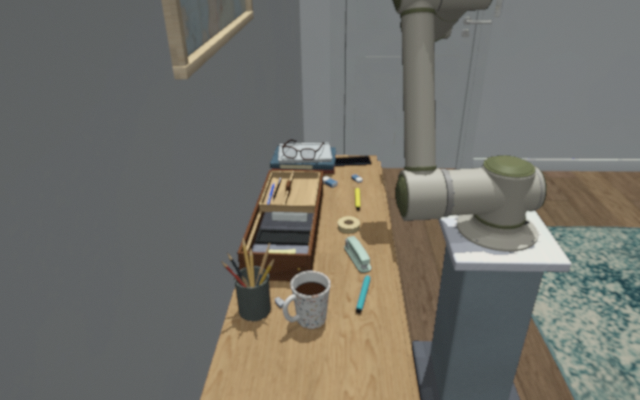

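```bash
cat > h.py <<'E'
import numpy as np, cv2
from scipy.spatial.transform import Rotation as R
from station import status, viewer, bot
def cam(n): return viewer.read_camera(n)
def ray(c,u,v,z):
    Rm=cv2.Rodrigues(c["rvec"])[0]; C=-Rm.T@c["tvec"]
    d=Rm.T@np.array([(u-c["cx"])/c["fx"],(v-c["cy"])/c["fy"],1.])
    return C+d*(z-C[2])/d[2]
def proj(c,p):
    K=np.array([[c["fx"],0,c["cx"]],[0,c["fy"],c["cy"]],[0,0,1]])
    return cv2.projectPoints(np.array(p,float).reshape(-1,1,3),c["rvec"],c["tvec"],K,None)[0].reshape(-1,2)
def crop(c,name,u0,v0,u1,v1,s):
    im=c["image"][v0:v1,u0:u1,::-1]; cv2.imwrite("pics/"+name,cv2.resize(im,None,fx=s,fy=s,interpolation=cv2.INTER_CUBIC))
E
python3 - <<'E'
from h import *
c=cam("top")
crop(c,"a1.png",205,105,435,205,3.4)
crop(c,"a2.png",165,215,345,275,4.4)
crop(c,"a3.png",345,140,485,270,4.5)
E
```

```text
(no output)
```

View pics/a1.png

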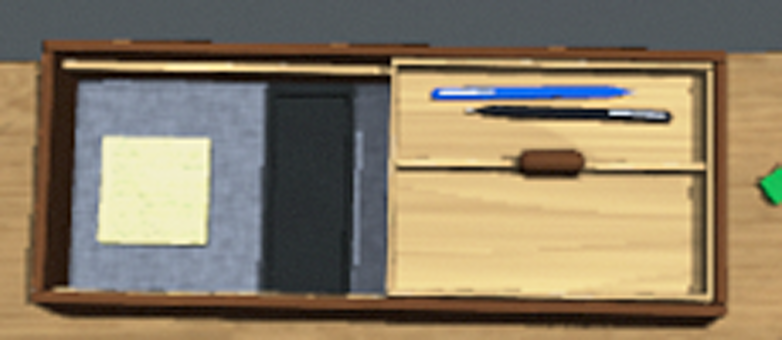

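View pics/a2.png

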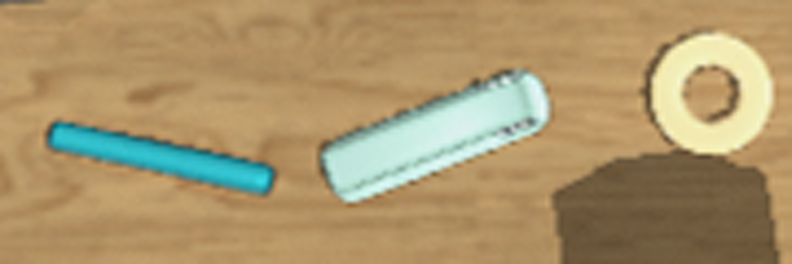

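View pics/a3.png

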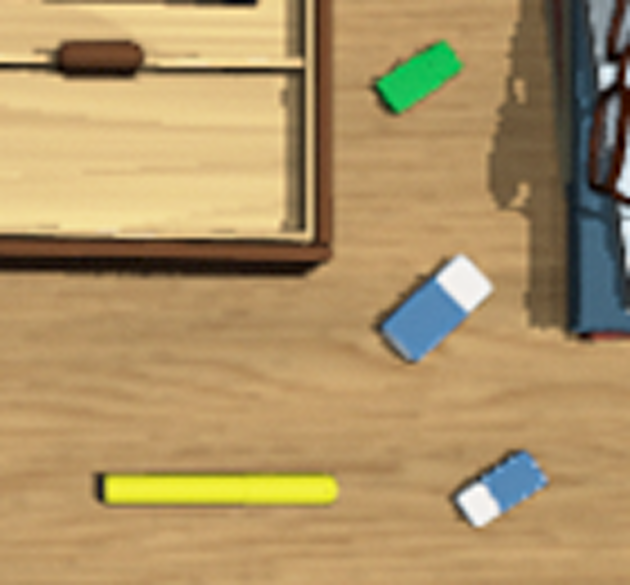

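```bash
python3 - <<'E'
from h import *
c=cam("top")
def P(x,y,k,u0,v0,z): return ray(c,x/k+u0-.5+.5/k,y/k+v0-.5+.5/k,z)
print("cam centre",-cv2.Rodrigues(c["rvec"])[0].T@c["tvec"])
def show(n,pts,k,u0,v0,z):
    q=np.array([P(*p,k,u0,v0,z) for p in pts]); print(n,q.round(4)[:,:2].tolist(),"mean",q.mean(0).round(4)); 
    for i in range(len(q)-1): 
        d=q[i+1]-q[i]; print("   len %.4f ang %.2f deg"%(np.hypot(*d[:2]),np.degrees(np.arctan2(d[1],d[0]))))
A=(3.4,205,105); B=(4.4,165,215); C=(4.5,345,140)
show("box",[(45,42),(724,52),(724,308),(35,298)],*A,.085)
show("pad",[(101,136),(210,137),(208,244),(98,242)],*A,.019)
show("rib",[(522,160),(584,162)],*A,.095)
show("teal",[(50,134),(273,182)],*B,.009)
show("staplertop",[(330,172),(545,100)],*B,.040)
show("tape",[(648,93),(772,93)],*B,.015); show("tape",[(710,30),(710,156)],*B,.015)
show("eraser",[(520,452),(547,479),(478,527),(454,499)],*C,.013)
show("yellow",[(98,488),(337,489)],*C,.009)
E
```

```text
cam centre [3.96682291e-01 8.55532149e-04 1.09626703e+00]
box [[0.7015, 0.2469], [0.6882, -0.2092], [0.5158, -0.2037], [0.5275, 0.2511]] mean [0.6083 0.0213 0.085 ]
   len 0.4563 ang -91.67 deg
   len 0.1725 ang 178.19 deg
   len 0.4550 ang 88.52 deg
pad [[0.652, 0.2219], [0.6503, 0.144], [0.5732, 0.1452], [0.5755, 0.2232]] mean [0.6128 0.1836 0.019 ]
   len 0.0779 ang -91.28 deg
   len 0.0771 ang 179.11 deg
   len 0.0781 ang 88.27 deg
rib [[0.6143, -0.0722], [0.6124, -0.1129]] mean [ 0.6133 -0.0926  0.095 ]
   len 0.0408 ang -92.62 deg
teal [[0.4109, 0.3618], [0.3838, 0.2396]] mean [0.3974 0.3007 0.009 ]
   len 0.1252 ang -102.48 deg
staplertop [[0.3892, 0.2027], [0.4259, 0.0892]] mean [0.4076 0.1459 0.04  ]
   len 0.1193 ang -72.06 deg
tape [[0.4299, 0.0355], [0.4292, -0.0314]] mean [0.4295 0.0021 0.015 ]
   len 0.0669 ang -90.55 deg
tape [[0.4636, 0.0017], [0.3957, 0.0024]] mean [0.4297 0.002  0.015 ]
   len 0.0679 ang 179.38 deg
eraser [[0.4164, -0.3153], [0.4021, -0.3288], [0.3774, -0.2918], [0.3921, -0.2798]] mean [ 0.397  -0.3039  0.013 ]
   len 0.0196 ang -136.52 deg
   len 0.0445 ang 123.70 deg
   len 0.0190 ang 39.14 deg
yellow [[0.3996, -0.0937], [0.3979, -0.2196]] mean [ 0.3988 -0.1567  0.009 ]
   len 0.1259 ang -90.77 deg
```

```bash
cat > ov.py <<'E'
from h import *
def fr(x,y,yaw,z=0):
    c,s=np.cos(np.radians(yaw)),np.sin(np.radians(yaw))
    return lambda p:np.array([x+c*p[0]-s*p[1],y+s*p[0]+c*p[1],z+p[2]])
def rect(lx,ly,z,cx=0,cy=0): return [(cx+a*lx/2,cy+b*ly/2,z) for a,b in((1,1),(1,-1),(-1,-1),(-1,1))]
def overlay(c,name,box,polys,s):
    u0,v0,u1,v1=box
    im=cv2.resize(c["image"][v0:v1,u0:u1,::-1],None,fx=s,fy=s,interpolation=cv2.INTER_CUBIC)
    for pts,col in polys:
        q=(proj(c,pts)-[u0,v0]+.5)*s-.5
        cv2.polylines(im,[np.round(q*8).astype(int).reshape(-1,1,2)],True,col,1,cv2.LINE_AA,3)
    cv2.imwrite("pics/"+name,im)
E
cat > st.py <<'E'
from ov import *
BX=(0.608,0.0213,-1.6)
def polys(BX,st,er,te,tape):
    b=fr(*BX); M=lambda f,r:[f(p) for p in r]; L=[]
    L+=[(M(b,rect(.18,.461,.085)),(0,0,255)),(M(b,rect(.164,.445,.085)),(0,0,255)),(M(b,rect(.18,.461,0)),(0,0,120))]
    L+=[(M(b,rect(.16,.064,.018,0,.0525)),(0,255,0)),(M(b,rect(.144,.052,.018,0,.0525)),(0,255,0)),(M(b,rect(.076,.076,.019,0,.1625)),(255,0,0))]
    s=fr(*st); L+=[(M(s,rect(.036,.128,0)),(0,0,255)),(M(s,rect(.036,.128,.007)),(0,160,255)),(M(s,rect(.022,.128,.042)),(255,0,0))]
    e=fr(*er); L+=[(M(e,rect(.021,.046,.013)),(0,0,255)),(M(e,rect(.021,.046,0)),(0,0,120))]
    t=fr(*te); L+=[(M(t,rect(.017,.124,.009)),(0,0,255))]
    a=np.linspace(0,6.28,40); L+=[([(tape[0]+r*np.cos(x),tape[1]+r*np.sin(x),.019) for x in a],(0,0,255)) for r in(.0325,.01)]
    return L
E
cat > o1.py <<'E'
from st import *
ps=polys(BX,(.4055,.146,17.5),(.397,-.3035,33),(.3974,.3007,-12.5),(.4297,.002))
c=cam("top")
overlay(c,"b1.png",(205,105,435,205),ps,3.4)
overlay(c,"b2.png",(165,215,345,275),ps,4.4)
overlay(c,"b3.png",(435,225,485,265),ps,8)
c=cam("side")
overlay(c,"b4.png",(220,150,400,320),ps,3.5)
E
python3 o1.py
```

```text
(no output)
```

View pics/b1.png

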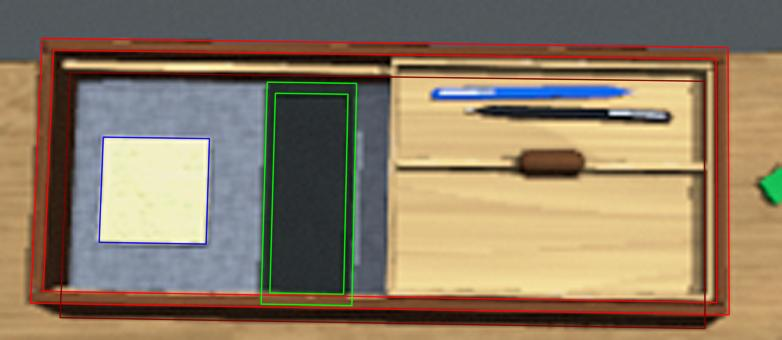

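View pics/b2.png

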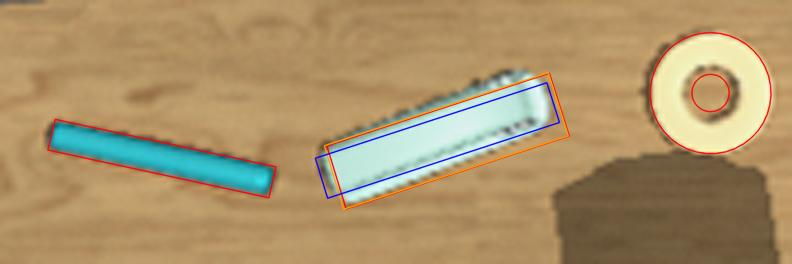

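View pics/b3.png

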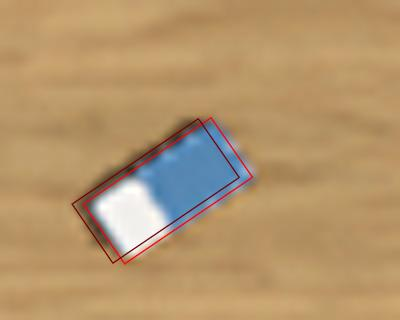

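View pics/b4.png

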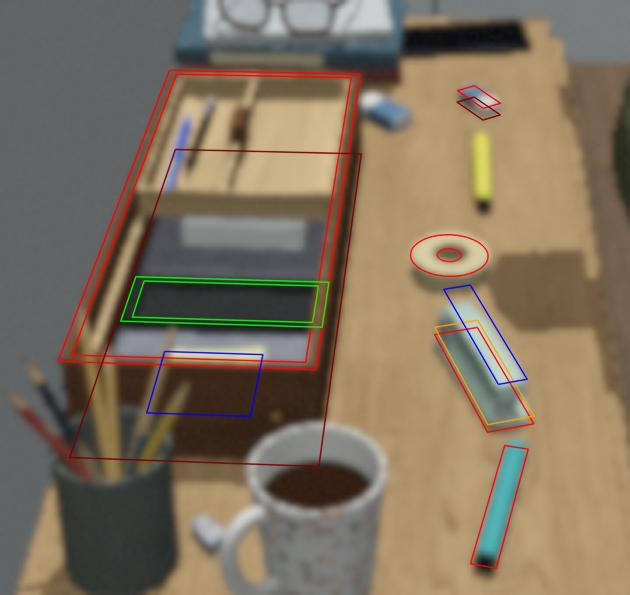

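```bash
sed -i 's/(.4055,.146,17.5),(.397,-.3035,33)/(.4065,.149,20),(.3965,-.303,34)/; s/(220,150,400,320),ps,3.5/(330,230,385,285),ps,9/; s/(165,215,345,275),ps,4.4/(230,225,295,265),ps,10/' o1.py; python3 o1.py
```

```text
(no output)
```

View pics/b2.png

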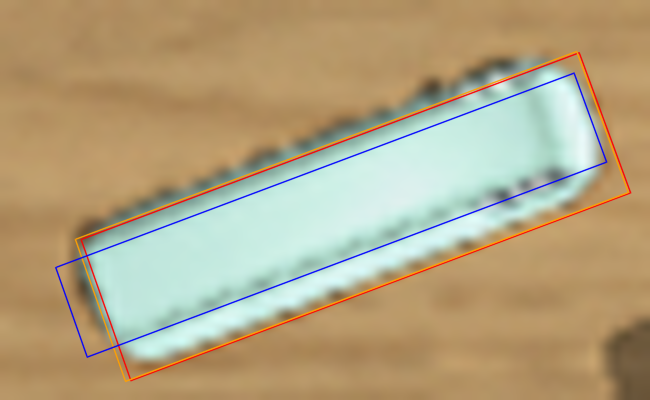

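View pics/b4.png

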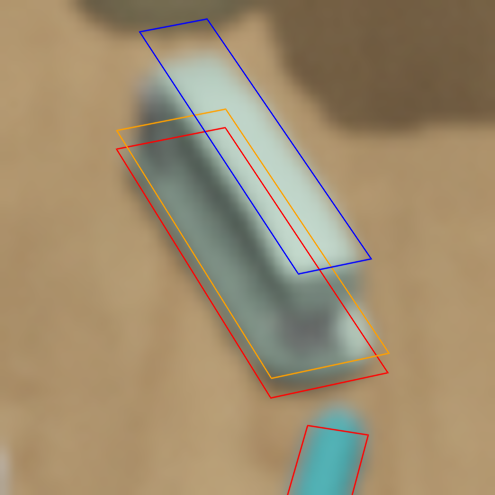

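```bash
cat > plan.py <<'E'
import sys
from h import *
# usage: plan.py x y z yawdeg fingers [n]
def main():
    x,y,z,yaw,f=map(float,sys.argv[1:6])
    o=status.get_obs(); p=np.array(o["position"]); Rc=R.from_rotvec(o["eef_rot"])
    a=np.radians(yaw); yy=np.array([np.cos(a),np.sin(a),0]); zz=np.array([0,0,-1.]); xx=np.cross(yy,zz)
    Rt=R.from_matrix(np.stack([xx,yy,zz],1)); T=np.array([x,y,z])
    rv=(Rc.inv()*Rt).as_rotvec(); d=T-p
    n=max(1,int(np.ceil(max(np.linalg.norm(d)/.040,np.degrees(np.linalg.norm(rv))/7.0))))
    if len(sys.argv)>6: n=int(sys.argv[6])
    rows=[]
    for i in range(n):
        Ri=Rc*R.from_rotvec(rv*i/n)
        s=Ri.inv().apply(d/n)/.25; w=rv/n/np.radians(30)
        rows.append([f]+[round(float(v),3)+0. for v in [*s,*w]])
    ya=Rc.as_matrix()[:,1]
    print("t",round(o["time_s"],2),"pos",p.round(4),"yaw %.1f"%np.degrees(np.arctan2(ya[1],ya[0])),"q6 %.2f"%o["q"][5],"w %.4f"%o["gripper_width"],"F",np.round(o["contact_force"],1),"n",n)
    for i in range(0,n,5): print([rows[i:i+5]])
main()
E
python3 plan.py .3965 -.303 .12 -56 1
```

```text
t 0.4 pos [ 0.1859 -0.5176  0.2312] yaw -70.2 q6 -0.22 w 0.0853 F [ 0.4 -0.4  0. ] n 9
[[[1.0, 0.12, -0.058, 0.049, 0.0, 0.0, -0.053], [1.0, 0.122, -0.055, 0.049, 0.0, 0.0, -0.053], [1.0, 0.123, -0.051, 0.049, 0.0, 0.0, -0.053], [1.0, 0.125, -0.048, 0.049, 0.0, 0.0, -0.053], [1.0, 0.126, -0.044, 0.049, 0.0, 0.0, -0.053]]]
[[[1.0, 0.127, -0.041, 0.049, 0.0, 0.0, -0.053], [1.0, 0.128, -0.037, 0.049, 0.0, 0.0, -0.053], [1.0, 0.129, -0.034, 0.049, 0.0, 0.0, -0.053], [1.0, 0.13, -0.03, 0.049, 0.0, 0.0, -0.053]]]
```

arm_command(targets=[[[1,0.12,-0.058,0.049,0,0,-0.053],[1,0.122,-0.055,0.049,0,0,-0.053],[1,0.123,-0.051,0.049,0,0,-0.053],[1,0.125,-0.048,0.049,0,0,-0.053],[1,0.126,-0.044,0.049,0,0,-0.053]]])

```text
time_s: 0.82
position: [0.303, -0.4002, 0.1691]
eef_rot: [3.044, 0.743, -0.002]
contact_force: [0.4, -0.7, 0.2]
gripper_width: 0.0853
```

arm_command(targets=[[[1,0.127,-0.041,0.049,0,0,-0.053],[1,0.128,-0.037,0.049,0,0,-0.053],[1,0.129,-0.034,0.049,0,0,-0.053],[1,0.13,-0.03,0.049,0,0,-0.053]]])

```text
time_s: 1.15
position: [0.4005, -0.3006, 0.1178]
eef_rot: [2.995, 0.917, -0.001]
contact_force: [0.5, -0.6, -0.5]
gripper_width: 0.0853
```

```bash
python3 plan.py .3965 -.303 .03 -56 1
```

```text
t 1.15 pos [ 0.4005 -0.3006  0.1178] yaw -55.9 q6 0.10 w 0.0853 F [ 0.5 -0.6 -0.5] n 3
[[[1.0, -0.006, -0.001, 0.117, 0.006, 0.002, 0.001], [1.0, -0.006, -0.001, 0.117, 0.006, 0.002, 0.001], [1.0, -0.006, -0.001, 0.117, 0.006, 0.002, 0.001]]]
```

arm_command(targets=[[[1,-0.006,-0.001,0.117,0.006,0.002,0],[1,-0.006,-0.001,0.117,0.006,0.002,0],[1,-0.006,-0.001,0.117,0,0,0],[1,0,0,0,0,0,0]]])

```text
time_s: 1.48
position: [0.4014, -0.2969, 0.0265]
eef_rot: [2.994, 0.937, 0.002]
contact_force: [-0.6, 0.7, -0.9]
gripper_width: 0.085
```

```bash
python3 plan.py .3965 -.303 .002 -56 1 2; python3 - <<'E'
from h import *
c=cam("top"); crop(c,"e1.png",400,200,500,280,7)
E
```

```text
t 1.48 pos [ 0.4014 -0.2969  0.0265] yaw -55.2 q6 0.09 w 0.0850 F [-0.6  0.7 -0.9] n 2
[[[1.0, -0.015, 0.004, 0.049, 0.004, 0.0, 0.013], [1.0, -0.015, 0.004, 0.049, 0.004, 0.0, 0.013]]]
```

View pics/e1.png

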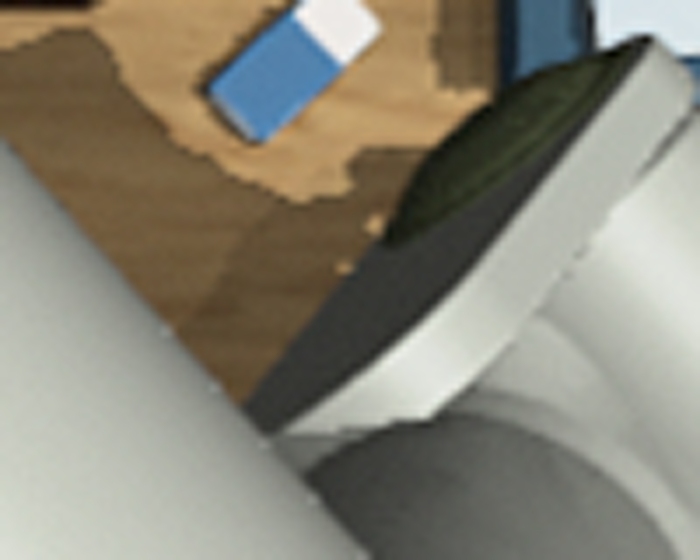

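arm_command(targets=[[[1,-0.03,0.008,0,0.004,0,0.026],[1,0,0,0,0,0,0]]])

```text
time_s: 1.7
position: [0.3976, -0.3052, 0.0312]
eef_rot: [2.998, 0.914, 0.004]
contact_force: [0.4, -0.6, 1.3]
gripper_width: 0.0855
```

```bash
python3 plan.py .3965 -.303 .002 -56 1 2; python3 - <<'E'
from h import *
c=cam("side"); crop(c,"e2.png",300,150,400,230,7)
E
```

```text
t 1.7 pos [ 0.3976 -0.3052  0.0312] yaw -56.1 q6 0.09 w 0.0855 F [ 0.4 -0.6  1.3] n 2
[[[1.0, 0.001, -0.005, 0.058, 0.007, 0.0, -0.001], [1.0, 0.001, -0.005, 0.058, 0.007, 0.0, -0.001]]]
```

View pics/e2.png

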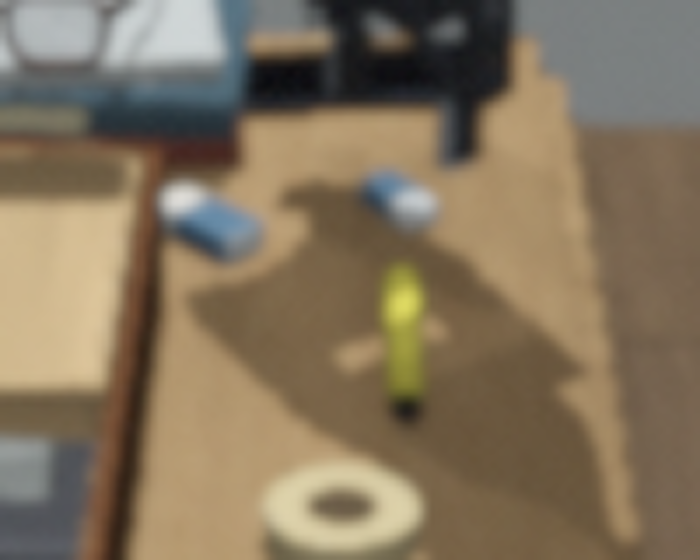

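```bash
python3 - <<'E'
from h import *
c=cam("side")
a=np.radians(124);d=np.array([np.cos(a),np.sin(a)])
p=np.array([.3976,-.3052])
for s in(.0427,.057,-.0427,-.057):
    print(((proj(c,[*(p+s*d),.044])[0]-[300,150]+.5)*7).round(0))
E
```

```text
[449. 169.]
[466. 180.]
[349. 106.]
[333.  96.]
```

arm_command(targets=[[[1,0.001,-0.004,0.058,0.007,0,0],[1,0.001,-0.004,0.054,0.007,0,0],[1,0,0,0,0,0,0],[-0.5,0,0,0,0,0,0],[-0.5,0,0,0,0,0,0]]], grip_force=30)

```text
time_s: 2.22
position: [0.3991, -0.3062, 0.0088]
eef_rot: [2.995, 0.911, 0.009]
contact_force: [0.1, 0.3, -0.4]
gripper_width: 0.0636
```

arm_command(targets=[[[-0.5,0,0,0,0,0,0],[-0.5,0,0,0,0,0,0],[-0.5,0,0,0,0,0,0],[-0.5,0,0,0,0,0,0],[-0.5,0,0,0,0,0,0]]])

```text
time_s: 2.63
position: [0.398, -0.3041, 0.0135]
eef_rot: [2.997, 0.913, 0.008]
contact_force: [0.4, 0.5, 0.0]
gripper_width: 0.0215
```

arm_command(targets=[[[1,0,0,0,0,0,0],[1,0,0,0,0,0,0],[1,0,0,0,0,0,0],[1,0,0,0,0,0,0],[1,0,0,0,0,0,0]]])

```text
time_s: 3.05
position: [0.3986, -0.3049, 0.0142]
eef_rot: [2.994, 0.912, 0.009]
contact_force: [-0.1, 0.1, -0.0]
gripper_width: 0.0799
```

arm_command(targets=[[[1,0,0,0.02,0,0,0],[1,0,0,0,0,0,0],[1,0,0,0,0,0,0]]])

```text
time_s: 3.3
position: [0.3987, -0.3051, 0.0084]
eef_rot: [2.995, 0.912, 0.009]
contact_force: [0.6, 0.6, -0.1]
gripper_width: 0.0852
```

```bash
python3 plan.py .3965 -.303 .002 -56 1 2; python3 - <<'E'
from h import *
c=cam("side"); crop(c,"e3.png",300,150,400,230,7)
E
python3 plan.py .3965 -.303 .002 -56 1 2
```

```text
t 3.3 pos [ 0.3987 -0.3051  0.0084] yaw -56.1 q6 0.09 w 0.0852 F [ 0.6  0.6 -0.1] n 2
[[[1.0, -0.001, -0.006, 0.013, 0.012, -0.002, -0.002], [1.0, -0.001, -0.006, 0.013, 0.012, -0.002, -0.002]]]
t 3.35 pos [ 0.3987 -0.305   0.0084] yaw -56.1 q6 0.09 w 0.0850 F [-0.9  0.7 -0.9] n 2
[[[1.0, -0.001, -0.006, 0.013, 0.012, -0.002, -0.002], [1.0, -0.001, -0.006, 0.013, 0.012, -0.002, -0.002]]]
```

View pics/e3.png

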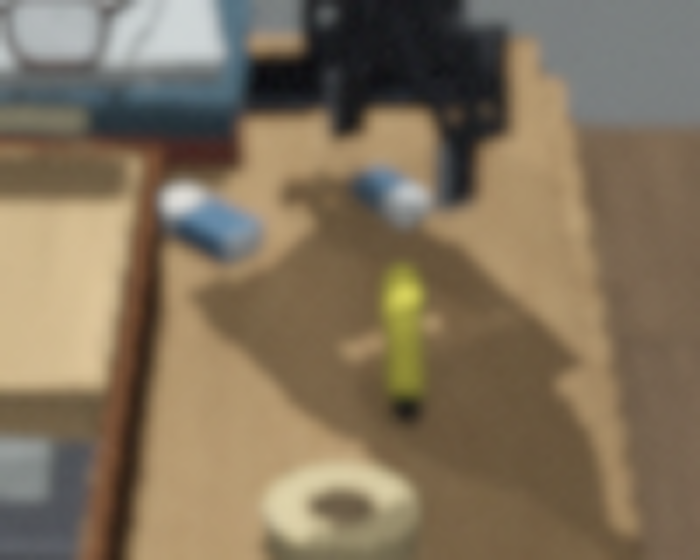

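```bash
python3 - <<'E'
from st import *
c=cam("side")
for n,u,v in(("now",392,197),("before",400,200)): print(n,ray(c,u/7+300-.5,v/7+150-.5,.0065))
a=np.radians(124)
for nm,E in(("e4",(.3965,-.303,34)),("e5",(.400,-.3035,34))):
    e=fr(*E); overlay(c,nm+".png",(335,165,375,190),[([e(p) for p in rect(.021,.046,.013)],(0,0,255)),([e(p) for p in rect(.021,.046,0)],(0,255,0))],16)
E
```

```text
now [ 0.3994671  -0.31276568  0.0065    ]
before [ 0.3955192  -0.30950281  0.0065    ]
```

View pics/e4.png

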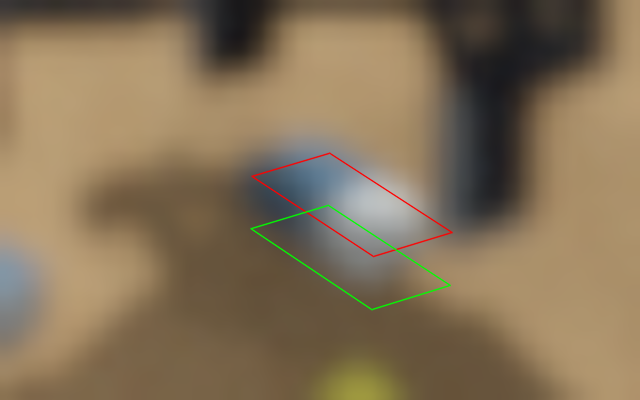

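View pics/e5.png

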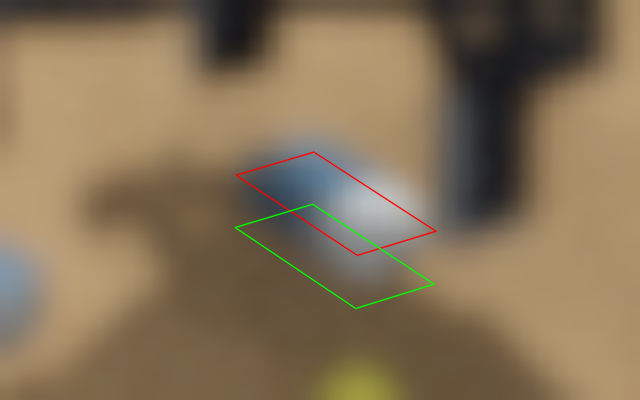

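arm_command(targets=[[[1,0.0,0.014,0.012,0.012,0,0],[1,0,0,0.012,0.006,0,0],[1,0,0,0,0,0,0],[1,0,0,0,0,0,0]]])

```text
time_s: 3.73
position: [0.401, -0.3085, 0.0019]
eef_rot: [3.004, 0.915, 0.004]
contact_force: [1.4, 0.5, -0.0]
gripper_width: 0.0852
```

```bash
python3 plan.py .4003 -.3075 .001 -56 1 1
```

```text
t 3.73 pos [ 0.401  -0.3085  0.0019] yaw -56.1 q6 0.09 w 0.0852 F [ 1.4  0.5 -0. ] n 1
[[[1.0, 0.0, -0.005, 0.004, 0.004, -0.004, -0.004]]]
```

arm_command(targets=[[[-0.2,0,0,0.004,0,0,0],[-0.2,0,0,0,0,0,0],[-0.2,0,0,0,0,0,0],[-0.2,0,0,0,0,0,0],[-0.2,0,0,0,0,0,0]]])

```text
time_s: 4.15
position: [0.401, -0.3084, 0.0011]
eef_rot: [3.004, 0.915, 0.004]
contact_force: [-0.6, -0.5, -0.2]
gripper_width: 0.0452
```

arm_command(targets=[[[-0.2,0,0,0,0,0,0],[-0.2,0,0,0,0,0,0]]])

```text
time_s: 4.32
position: [0.401, -0.3084, 0.0012]
eef_rot: [3.004, 0.915, 0.005]
contact_force: [-0.2, -0.7, 0.3]
gripper_width: 0.0452
```

arm_command(targets=[[[-0.2,0,0,-0.1,0,0,0],[-0.2,0,0,-0.14,0,0,0],[-0.2,0,0,-0.14,0,0,0],[-0.2,0,0,-0.14,0,0,0],[-0.2,0,0,-0.04,0,0,0]]])

```text
time_s: 4.73
position: [0.3992, -0.3069, 0.1435]
eef_rot: [-2.998, -0.913, 0.001]
contact_force: [0.6, 0.4, -0.1]
gripper_width: 0.0453
```

```bash
python3 plan.py .611 .126 .15 -1.6 -.2
```

```text
t 4.73 pos [ 0.3992 -0.3069  0.1435] yaw -56.1 q6 0.09 w 0.0453 F [ 0.6  0.4 -0.1] n 13
[[[-0.2, 0.128, -0.074, -0.001, -0.001, -0.001, -0.14], [-0.2, 0.133, -0.065, -0.001, -0.001, -0.001, -0.14], [-0.2, 0.138, -0.055, -0.001, -0.001, -0.001, -0.14], [-0.2, 0.141, -0.045, -0.001, -0.001, -0.001, -0.14], [-0.2, 0.144, -0.034, -0.002, -0.001, -0.001, -0.14]]]
[[[-0.2, 0.146, -0.023, -0.002, -0.001, -0.001, -0.14], [-0.2, 0.148, -0.013, -0.002, -0.001, -0.001, -0.14], [-0.2, 0.148, -0.002, -0.002, -0.001, -0.001, -0.14], [-0.2, 0.148, 0.009, -0.002, -0.001, -0.001, -0.14], [-0.2, 0.147, 0.02, -0.002, -0.001, -0.001, -0.14]]]
[[[-0.2, 0.145, 0.031, -0.002, -0.001, -0.001, -0.14], [-0.2, 0.142, 0.041, -0.002, -0.001, -0.001, -0.14], [-0.2, 0.139, 0.051, -0.002, -0.001, -0.001, -0.14]]]
```

arm_command(targets=[[[-0.2,0.128,-0.074,0,0,0,-0.14],[-0.2,0.133,-0.065,0,0,0,-0.14],[-0.2,0.138,-0.055,0,0,0,-0.14],[-0.2,0.141,-0.045,0,0,0,-0.14],[-0.2,0.144,-0.034,0,0,0,-0.14]]])

```text
time_s: 5.15
position: [0.4821, -0.142, 0.1489]
eef_rot: [2.783, 1.448, 0.005]
contact_force: [1.4, -0.4, 0.8]
gripper_width: 0.0452
```

arm_command(targets=[[[-0.2,0.146,-0.023,0,0,0,-0.14],[-0.2,0.148,-0.013,0,0,0,-0.14],[-0.2,0.148,-0.002,0,0,0,-0.14],[-0.2,0.148,0.009,0,0,0,-0.14],[-0.2,0.147,0.02,0,0,0,-0.14]]])

```text
time_s: 5.57
position: [0.5639, 0.0347, 0.149]
eef_rot: [2.454, 1.953, 0.004]
contact_force: [0.2, -0.9, -0.8]
gripper_width: 0.0451
```

```bash
python3 plan.py .611 .126 .12 -1.6 -.2 5
```

```text
t 5.57 pos [0.5639 0.0347 0.149 ] yaw -13.0 q6 0.08 w 0.0451 F [ 0.2 -0.9 -0.8] n 5
[[[-0.2, 0.08, 0.02, 0.023, 0.002, 0.001, -0.076], [-0.2, 0.079, 0.023, 0.023, 0.002, 0.001, -0.076], [-0.2, 0.078, 0.027, 0.023, 0.002, 0.001, -0.076], [-0.2, 0.077, 0.03, 0.023, 0.002, 0.001, -0.076], [-0.2, 0.075, 0.033, 0.023, 0.002, 0.001, -0.076]]]
```

arm_command(targets=[[[-0.2,0.1,0.025,0.023,0,0,-0.09],[-0.2,0.09,0.025,0.023,0,0,-0.09],[-0.2,0.07,0.025,0.023,0,0,-0.076],[-0.2,0.05,0.03,0.02,0,0,-0.05],[-0.2,0.025,0.013,0.01,0,0,-0.03]]])

```text
time_s: 5.98
position: [0.6084, 0.1244, 0.123]
eef_rot: [2.251, 2.184, 0.005]
contact_force: [-0.2, 0.6, 0.1]
gripper_width: 0.0452
```

arm_command(targets=[[[-0.2,0,0,0,0,0,0]]])

```text
time_s: 6.07
position: [0.6084, 0.1255, 0.1221]
eef_rot: [2.249, 2.187, 0.004]
contact_force: [0.0, 0.2, -0.5]
gripper_width: 0.0449
```

```bash
python3 plan.py .611 .126 .12 -1.6 -.2 1;python3 - <<'E'
from h import *
c=cam("top"); crop(c,"f1.png",205,95,405,205,4)
c=cam("side"); crop(c,"f2.png",220,130,360,290,3.7)
E
```

```text
t 6.07 pos [0.6084 0.1255 0.1221] yaw -1.6 q6 0.04 w 0.0449 F [ 0.   0.2 -0.5] n 1
[[[-0.2, 0.002, 0.01, 0.008, 0.009, 0.002, 0.0]]]
```

View pics/f1.png

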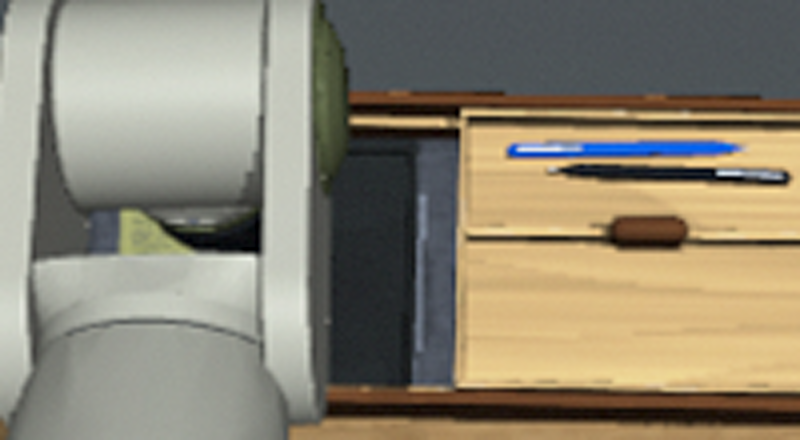

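View pics/f2.png

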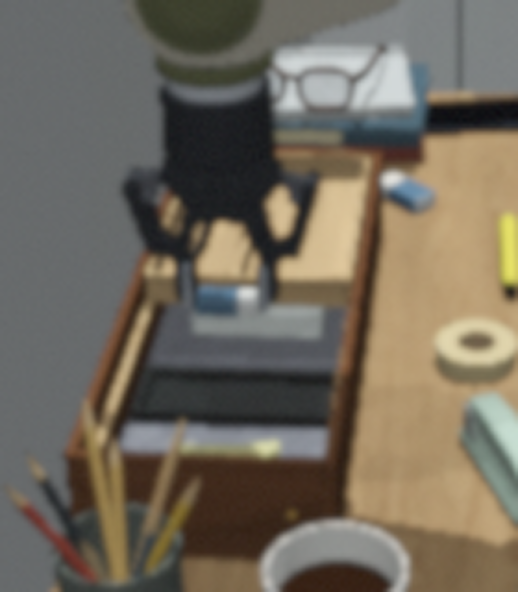

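arm_command(targets=[[[-0.2,0.002,0.005,0.1,0.005,0,0],[-0.2,0,0.003,0.12,0,0,0],[-0.2,0,0,0.1,0,0,0],[-0.2,0,0,0.04,0,0,0],[-0.2,0,0,0,0,0,0]]])

```text
time_s: 6.58
position: [0.6115, 0.1192, 0.0344]
eef_rot: [2.258, 2.172, 0.008]
contact_force: [-0.0, -0.1, 1.1]
gripper_width: 0.0451
```

```bash
python3 plan.py .611 .126 .0097 -1.6 -.2 1
```

```text
t 6.58 pos [0.6115 0.1192 0.0344] yaw -2.2 q6 0.04 w 0.0451 F [-0.  -0.1  1.1] n 1
[[[-0.2, 0.027, -0.004, 0.099, 0.019, 0.004, -0.021]]]
```

arm_command(targets=[[[-0.2,0.027,-0.004,0.0,0.015,0.004,-0.021],[-0.2,0,0,0.03,0,0,0],[-0.2,0,0,0.0,0,0,0]]])

```text
time_s: 6.83
position: [0.6118, 0.1252, 0.0296]
eef_rot: [2.251, 2.186, 0.005]
contact_force: [-0.4, -1.0, -0.4]
gripper_width: 0.0451
```

```bash
python3 plan.py .611 .126 .0097 -1.6 -.2 2
```

```text
t 6.83 pos [0.6118 0.1252 0.0296] yaw -1.7 q6 0.04 w 0.0451 F [-0.4 -1.  -0.4] n 2
[[[-0.2, 0.002, -0.002, 0.04, 0.005, 0.0, -0.001], [-0.2, 0.002, -0.002, 0.04, 0.005, 0.0, -0.001]]]
```

arm_command(targets=[[[-0.2,0.003,-0.002,0.03,0.004,0,0],[-0.2,0.003,0,0.03,0.004,0,0],[-0.2,0,0,0.01,0,0,0],[-0.2,0,0,0.0,0,0,0]]])

```text
time_s: 7.17
position: [0.6127, 0.1271, 0.013]
eef_rot: [2.251, 2.186, 0.006]
contact_force: [0.4, 0.2, 0.2]
gripper_width: 0.045
```

```bash
python3 plan.py .611 .126 .0097 -1.6 -.2 1
```

```text
t 7.17 pos [0.6127 0.1271 0.013 ] yaw -1.7 q6 0.04 w 0.0450 F [0.4 0.2 0.2] n 1
[[[-0.2, -0.005, -0.007, 0.013, 0.01, 0.0, -0.002]]]
```

Lower the last 3 mm and release, partially open (the fingers swing back while opening).

arm_command(targets=[[[-0.2,-0.004,0,0.013,0.005,0,0],[-0.2,0,0,0.003,0,0,0],[0.6,0,0,0,0,0,0],[0.6,0,0,0,0,0,0],[0.6,0,0,0,0,0,0]]])

```text
time_s: 7.58
position: [0.6129, 0.126, 0.009]
eef_rot: [2.252, 2.188, 0.003]
contact_force: [0.6, -0.6, -0.5]
gripper_width: 0.0687
```

arm_command(targets=[[[0.6,0,0,-0.06,0,0,0],[0.6,0,0,-0.12,0,0,0],[0.6,0,0,-0.14,0,0,0],[0.6,0,0,-0.14,0,0,0],[1,0,0,-0.06,0,0,0]]])

```text
time_s: 8.0
position: [0.6105, 0.1258, 0.1396]
eef_rot: [-2.25, -2.185, 0.009]
contact_force: [0.8, 0.2, 0.6]
gripper_width: 0.0784
```

```bash
python3 plan.py .4297 .002 .12 -1.6 1
```

```text
t 8.0 pos [0.6105 0.1258 0.1396] yaw -1.7 q6 0.04 w 0.0784 F [0.8 0.2 0.6] n 6
[[[1.0, -0.086, -0.118, 0.014, -0.002, 0.0, 0.0], [1.0, -0.086, -0.118, 0.014, -0.002, 0.0, 0.0], [1.0, -0.086, -0.118, 0.014, -0.002, 0.0, 0.0], [1.0, -0.086, -0.118, 0.014, -0.002, 0.0, 0.0], [1.0, -0.086, -0.118, 0.013, -0.002, 0.0, 0.0]]]
[[[1.0, -0.086, -0.118, 0.013, -0.002, 0.0, 0.0]]]
```

arm_command(targets=[[[1,-0.086,-0.118,0,0,0,0],[1,-0.086,-0.118,0,0,0,0],[1,-0.086,-0.118,0,0,0,0],[1,-0.086,-0.118,0.01,0,0,0],[1,-0.075,-0.1,0.01,0,0,0]]])

```text
time_s: 8.42
position: [0.4656, 0.0247, 0.1404]
eef_rot: [2.242, 2.189, 0.012]
contact_force: [0.6, -0.3, -0.0]
gripper_width: 0.0855
```

arm_command(targets=[[[1,-0.04,-0.06,0.02,0,0,0],[1,-0.02,-0.03,0.02,0,0,0],[1,0,0,0,0,0,0]]])

```text
time_s: 8.67
position: [0.4368, 0.0078, 0.1306]
eef_rot: [2.245, 2.186, 0.011]
contact_force: [0.0, -0.3, 0.7]
gripper_width: 0.0852
```

```bash
python3 plan.py .4297 .002 .04 -1.6 1 3; python3 - <<'E'
from h import *
c=cam("top"); crop(c,"g1.png",205,95,405,205,4)
c=cam("side"); crop(c,"g2.png",220,130,400,290,3.7)
E
```

```text
t 8.67 pos [0.4368 0.0078 0.1306] yaw -1.5 q6 -0.23 w 0.0852 F [ 0.  -0.3  0.7] n 3
[[[1.0, -0.008, -0.011, 0.121, 0.007, 0.001, 0.001], [1.0, -0.008, -0.01, 0.121, 0.007, 0.001, 0.001], [1.0, -0.008, -0.01, 0.121, 0.007, 0.001, 0.001]]]
```

View pics/g1.png

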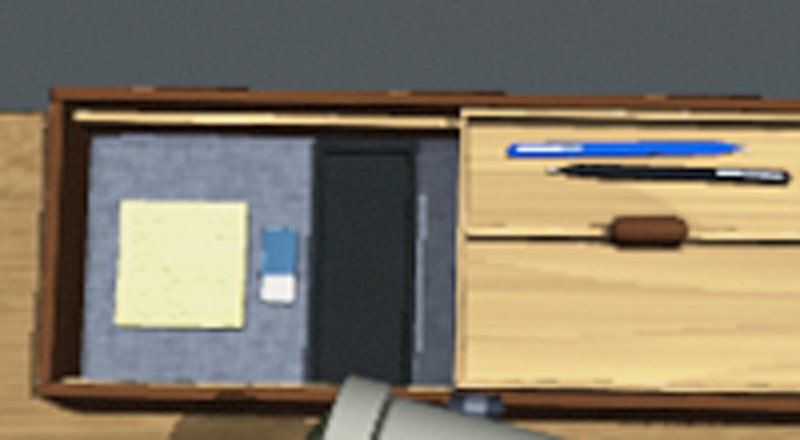

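View pics/g2.png

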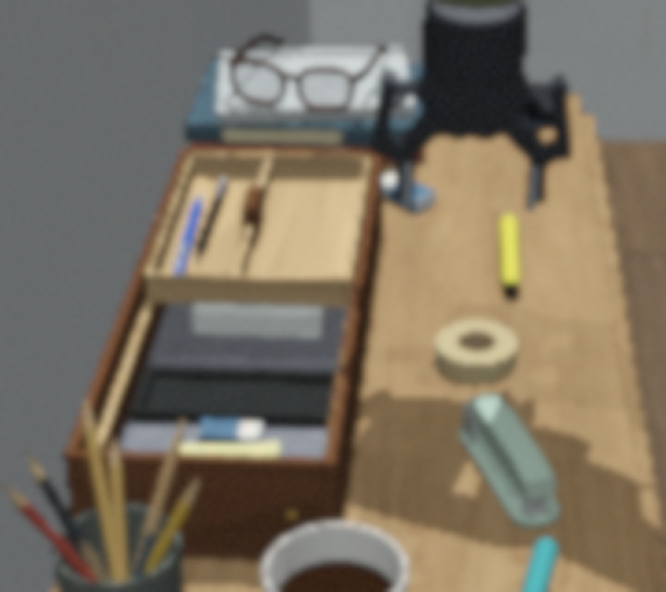

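arm_command(targets=[[[1,-0.02,-0.026,0.06,0.01,0,0],[1,-0.006,-0.005,0.1,0.005,0,0],[1,0,0,0.1,0,0,0],[1,0,0,0.05,0,0,0],[1,0,0,0,0,0,0]]])

```text
time_s: 9.18
position: [0.4388, 0.0026, 0.0536]
eef_rot: [2.237, 2.186, 0.014]
contact_force: [-0.2, 0.1, -0.8]
gripper_width: 0.0857
```

```bash
python3 plan.py .4297 .002 .03 -1.6 1 2
```

```text
t 9.18 pos [0.4388 0.0026 0.0536] yaw -1.3 q6 -0.24 w 0.0857 F [-0.2  0.1 -0.8] n 2
[[[1.0, -0.001, -0.019, 0.047, 0.016, 0.003, 0.005], [1.0, -0.002, -0.019, 0.047, 0.016, 0.003, 0.005]]]
```

arm_command(targets=[[[1,-0.003,-0.038,0.03,0.02,0.003,0.01],[1,0,-0.002,0.04,0.01,0,0],[1,0,-0.002,0.04,0,0,0],[1,0,0,0.02,0,0,0],[1,0,0,0,0,0,0]]])

```text
time_s: 9.6
position: [0.4341, 0.0028, 0.0211]
eef_rot: [2.245, 2.189, 0.004]
contact_force: [-0.2, 0.3, -0.5]
gripper_width: 0.0854
```

```bash
python3 plan.py .4297 .002 .0 -1.6 1 2
```

```text
t 9.6 pos [0.4341 0.0028 0.0211] yaw -1.4 q6 -0.24 w 0.0854 F [-0.2  0.3 -0.5] n 2
[[[1.0, -0.002, -0.009, 0.042, 0.006, 0.003, 0.003], [1.0, -0.002, -0.009, 0.042, 0.006, 0.003, 0.003]]]
```

arm_command(targets=[[[1,-0.003,-0.02,0.02,0.01,0.003,0.005],[1,0,-0.005,0.03,0,0,0],[1,0,-0.002,0.03,0,0,0],[1,0,0,0.01,0,0,0],[1,0,0,0,0,0,0]]])

```text
time_s: 10.02
position: [0.4287, 0.0021, -0.0024]
eef_rot: [2.249, 2.188, 0.002]
contact_force: [0.3, -0.1, 0.4]
gripper_width: 0.0856
```

```bash
python3 plan.py .4297 .002 .0 -1.6 1 1
```

```text
t 10.02 pos [ 0.4287  0.0021 -0.0024] yaw -1.6 q6 -0.24 w 0.0856 F [ 0.3 -0.1  0.4] n 1
[[[1.0, 0.0, 0.004, -0.009, 0.008, 0.004, 0.001]]]
```

arm_command(targets=[[[1,0,0,-0.006,0.004,0,0],[0.3,0,0,0,0,0,0],[0.3,0,0,0,0,0,0],[0.3,0,0,0,0,0,0],[0.3,0,0,0,0,0,0]]], grip_force=30)

```text
time_s: 10.43
position: [0.4291, 0.002, 0.0]
eef_rot: [2.249, 2.188, 0.001]
contact_force: [-0.4, 0.2, -1.3]
gripper_width: 0.0629
```

arm_command(targets=[[[0.3,0,0,0,0,0,0]]])

```text
time_s: 10.52
position: [0.4292, 0.002, 0.0002]
eef_rot: [2.249, 2.188, 0.001]
contact_force: [-1.2, -0.0, -0.3]
gripper_width: 0.0628
```

arm_command(targets=[[[0.3,0,0,-0.1,0,0,0],[0.3,0,0,-0.14,0,0,0],[0.3,0,0,-0.14,0,0,0],[0.3,0,0,-0.14,0,0,0],[0.3,0,0,-0.04,0,0,0]]])

```text
time_s: 10.93
position: [0.4272, 0.0026, 0.1437]
eef_rot: [-2.25, -2.188, 0.006]
contact_force: [0.0, 0.5, 0.1]
gripper_width: 0.0631
```

```bash
python3 plan.py .6125 .1837 .14 -1.6 .3
```

```text
t 10.93 pos [0.4272 0.0026 0.1437] yaw -1.6 q6 -0.24 w 0.0631 F [0.  0.5 0.1] n 7
[[[0.3, 0.106, 0.103, 0.002, -0.001, 0.0, 0.0], [0.3, 0.106, 0.103, 0.002, -0.001, 0.0, 0.0], [0.3, 0.106, 0.103, 0.002, -0.001, 0.0, 0.0], [0.3, 0.106, 0.103, 0.002, -0.001, 0.0, 0.0], [0.3, 0.106, 0.103, 0.002, -0.001, 0.0, 0.0]]]
[[[0.3, 0.106, 0.103, 0.002, -0.001, 0.0, 0.0], [0.3, 0.106, 0.103, 0.002, -0.001, 0.0, 0.0]]]
```

arm_command(targets=[[[0.3,0.106,0.103,0,0,0,0],[0.3,0.106,0.103,0,0,0,0],[0.3,0.106,0.103,0,0,0,0],[0.3,0.106,0.103,0,0,0,0],[0.3,0.106,0.103,0,0,0,0]]])

```text
time_s: 11.35
position: [0.5625, 0.1324, 0.1493]
eef_rot: [2.258, 2.178, 0.0]
contact_force: [0.6, -1.5, -0.8]
gripper_width: 0.0629
```

arm_command(targets=[[[0.3,0.1,0.1,0,0,0,0],[0.3,0.06,0.06,0,0,0,0],[0.3,0.03,0.03,0,0,0,0],[0.3,0,0,0,0,0,0]]])

```text
time_s: 11.68
position: [0.6165, 0.1862, 0.1473]
eef_rot: [2.253, 2.184, 0.002]
contact_force: [1.1, -0.1, -0.3]
gripper_width: 0.0632
```

```bash
python3 plan.py .6125 .1837 .08 -1.6 .3 5;  python3 - <<'E'
from h import *
c=cam("side"); crop(c,"g3.png",220,130,400,290,3.7)
E
```

```text
t 11.68 pos [0.6165 0.1862 0.1473] yaw -1.8 q6 0.14 w 0.0632 F [ 1.1 -0.1 -0.3] n 5
[[[0.3, -0.002, -0.003, 0.054, 0.001, 0.001, -0.001], [0.3, -0.002, -0.003, 0.054, 0.001, 0.001, -0.001], [0.3, -0.002, -0.003, 0.054, 0.001, 0.001, -0.001], [0.3, -0.002, -0.003, 0.054, 0.001, 0.001, -0.001], [0.3, -0.002, -0.003, 0.054, 0.001, 0.001, -0.001]]]
```

View pics/g3.png

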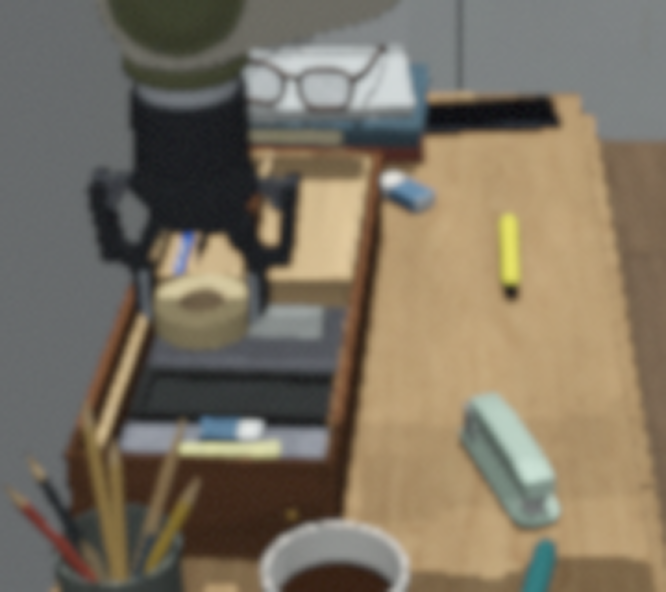

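arm_command(targets=[[[0.3,-0.002,-0.016,0.05,0,0,0],[0.3,-0.002,-0.003,0.07,0,0,0],[0.3,0,0,0.07,0,0,0],[0.3,0,0,0.05,0,0,0],[0.3,0,0,0,0,0,0]]])

```text
time_s: 12.15
position: [0.6079, 0.1812, 0.086]
eef_rot: [2.256, 2.182, -0.001]
contact_force: [-0.3, 0.1, -0.8]
gripper_width: 0.0627
```

```bash
python3 plan.py .6125 .1837 .05 -1.6 .3 3
```

```text
t 12.15 pos [0.6079 0.1812 0.086 ] yaw -1.9 q6 0.14 w 0.0627 F [-0.3  0.1 -0.8] n 3
[[[0.3, 0.004, 0.006, 0.048, 0.001, 0.002, -0.003], [0.3, 0.004, 0.006, 0.048, 0.001, 0.002, -0.003], [0.3, 0.004, 0.006, 0.048, 0.001, 0.002, -0.003]]]
```

arm_command(targets=[[[0.3,0.01,0.017,0.02,0,0,-0.008],[0.3,0.002,0.001,0.05,0,0,0],[0.3,0.002,0.001,0.05,0,0,0],[0.3,0.0,0,0.04,0,0,0],[0.3,0,0,0,0,0,0]]])

```text
time_s: 12.57
position: [0.6139, 0.1826, 0.0479]
eef_rot: [2.251, 2.183, 0.004]
contact_force: [-0.1, -0.4, -1.2]
gripper_width: 0.0626
```

```bash
python3 plan.py .6125 .1837 .02 -1.6 .3 3
```

```text
t 12.57 pos [0.6139 0.1826 0.0479] yaw -1.8 q6 0.14 w 0.0626 F [-0.1 -0.4 -1.2] n 3
[[[0.3, 0.002, -0.002, 0.037, 0.004, 0.002, -0.002], [0.3, 0.002, -0.002, 0.037, 0.004, 0.002, -0.002], [0.3, 0.001, -0.002, 0.037, 0.004, 0.002, -0.002]]]
```

arm_command(targets=[[[0.3,0.004,-0.003,0.03,0.004,0,-0.004],[0.3,0.001,-0.001,0.03,0.004,0,0],[0.3,0.001,-0.001,0.03,0.004,0,0],[0.3,0.0,0,0.01,0,0,0],[0.3,0,0,0,0,0,0]]])

```text
time_s: 12.98
position: [0.6137, 0.184, 0.0225]
eef_rot: [2.251, 2.187, -0.0]
contact_force: [0.6, -0.4, -0.6]
gripper_width: 0.063
```

```bash
python3 plan.py .6125 .1837 .02 -1.6 .3 1
```

```text
t 12.98 pos [0.6137 0.184  0.0225] yaw -1.6 q6 0.14 w 0.0630 F [ 0.6 -0.4 -0.6] n 1
[[[0.3, -0.001, -0.005, 0.01, 0.004, 0.004, -0.001]]]
```

arm_command(targets=[[[0.3,-0.001,-0.004,0.01,0,0,0],[0.3,0,0,0.002,0,0,0],[0.75,0,0,0,0,0,0],[0.75,0,0,0,0,0,0],[0.75,0,0,0,0,0,0]]])

```text
time_s: 13.4
position: [0.6131, 0.1838, 0.02]
eef_rot: [2.25, 2.187, 0.002]
contact_force: [0.1, 0.4, -0.0]
gripper_width: 0.0748
```

arm_command(targets=[[[0.75,0,0,-0.03,0,0,0],[0.75,0,0,-0.1,0,0,0],[0.75,0,0,-0.14,0,0,0],[0.75,0,0,-0.14,0,0,0],[1,0,0,-0.1,0,0,0]]])

```text
time_s: 13.82
position: [0.6102, 0.1837, 0.1487]
eef_rot: [-2.251, -2.187, 0.013]
contact_force: [-0.3, 0.1, 1.3]
gripper_width: 0.0844
```

```bash
python3 plan.py .4085 .148 .13 20.5 .3
```

```text
t 13.82 pos [0.6102 0.1837 0.1487] yaw -1.6 q6 0.14 w 0.0844 F [-0.3  0.1  1.3] n 6
[[[0.3, -0.028, -0.134, 0.014, -0.003, 0.001, -0.123], [0.3, -0.019, -0.135, 0.013, -0.003, 0.001, -0.123], [0.3, -0.01, -0.136, 0.013, -0.003, 0.001, -0.123], [0.3, -0.001, -0.136, 0.013, -0.003, 0.001, -0.123], [0.3, 0.007, -0.136, 0.013, -0.003, 0.001, -0.123]]]
[[[0.3, 0.016, -0.136, 0.013, -0.003, 0.001, -0.123]]]
```

arm_command(targets=[[[0.5,-0.028,-0.134,0,0,0,-0.123],[0.5,-0.019,-0.135,0,0,0,-0.123],[0.5,-0.01,-0.136,0,0,0,-0.123],[0.5,-0.001,-0.136,0,0,0,-0.123],[0.5,0.007,-0.125,0,0,0,-0.123]]])

```text
time_s: 14.23
position: [0.4478, 0.1537, 0.1591]
eef_rot: [1.849, 2.521, 0.016]
contact_force: [-0.2, -0.2, 1.0]
gripper_width: 0.0642
```

arm_command(targets=[[[0.5,0.014,-0.07,0,0,0,-0.1],[0.5,0.008,-0.03,0,0,0,-0.04],[0.5,0,0,0,0,0,0]]])

```text
time_s: 14.48
position: [0.4151, 0.1505, 0.1613]
eef_rot: [1.744, 2.593, 0.016]
contact_force: [0.7, 0.1, 0.5]
gripper_width: 0.0638
```

```bash
python3 plan.py .4085 .148 .1 20.5 .5 2;  python3 - <<'E'
from st import *
c=cam("top"); overlay(c,"k1.png",(205,105,405,205),polys(BX,(.4085,.148,20.5),(0.611,.126,88),(.3974,.3007,-12.5),(.4297,.002)),4)
c=cam("side"); crop(c,"k2.png",220,130,400,320,3.2)
E
```

```text
t 14.48 pos [0.4151 0.1505 0.1613] yaw 22.1 q6 -0.31 w 0.0638 F [0.7 0.1 0.5] n 2
[[[0.5, 0.001, -0.016, 0.122, 0.017, 0.008, 0.027], [0.5, 0.001, -0.015, 0.122, 0.017, 0.008, 0.027]]]
```

View pics/k1.png

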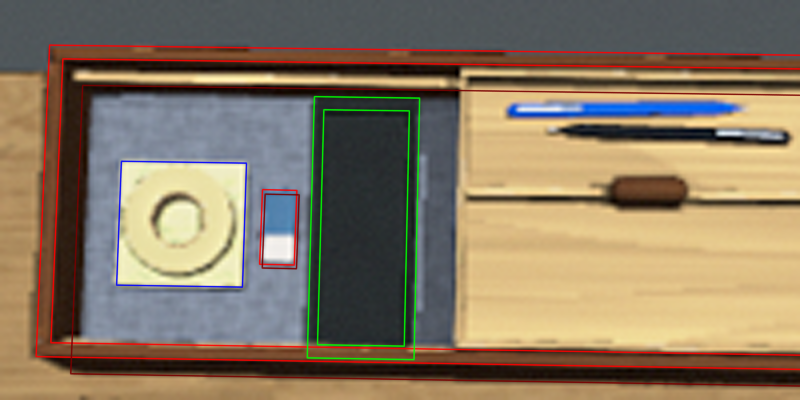

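View pics/k2.png

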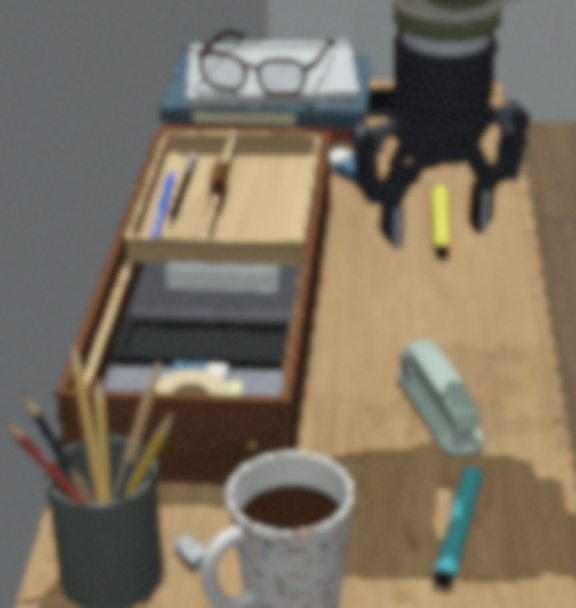

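arm_command(targets=[[[0.5,0.001,-0.03,0.06,0.02,0.01,0.05],[0.5,0,-0.004,0.09,0.01,0,0],[0.5,0,-0.004,0.09,0,0,0],[0.5,0,0,0.06,0,0,0],[0.5,0,0,0,0,0,0]]])

```text
time_s: 15.0
position: [0.4161, 0.1475, 0.0855]
eef_rot: [1.792, 2.566, 0.012]
contact_force: [-0.2, -0.2, -0.4]
gripper_width: 0.0642
```

```bash
python3 plan.py .4085 .148 .06 20.5 .5 2
```

```text
t 15.0 pos [0.4161 0.1475 0.0855] yaw 20.2 q6 -0.28 w 0.0642 F [-0.2 -0.2 -0.4] n 2
[[[0.5, 0.006, -0.015, 0.051, 0.012, 0.005, -0.006], [0.5, 0.006, -0.014, 0.051, 0.012, 0.005, -0.006]]]
```

arm_command(targets=[[[0.5,0.01,-0.03,0.03,0.02,0.008,-0.006],[0.5,0,-0.004,0.05,0,0,0],[0.5,0,-0.002,0.03,0,0,0],[0.5,0,0,0,0,0,0]]])

```text
time_s: 15.33
position: [0.4092, 0.1469, 0.0576]
eef_rot: [1.794, 2.575, 0.004]
contact_force: [-0.4, 0.3, -0.6]
gripper_width: 0.0641
```

```bash
python3 plan.py .4085 .148 .016 20.5 .5 3;  python3 - <<'E'
from st import *
c=cam("side"); crop(c,"k3.png",310,190,400,280,6)
E
```

```text
t 15.33 pos [0.4092 0.1469 0.0576] yaw 20.3 q6 -0.28 w 0.0641 F [-0.4  0.3 -0.6] n 3
[[[0.5, 0.002, -0.001, 0.055, 0.002, 0.001, -0.003], [0.5, 0.002, 0.0, 0.055, 0.002, 0.001, -0.003], [0.5, 0.002, 0.0, 0.055, 0.002, 0.001, -0.003]]]
```

View pics/k3.png

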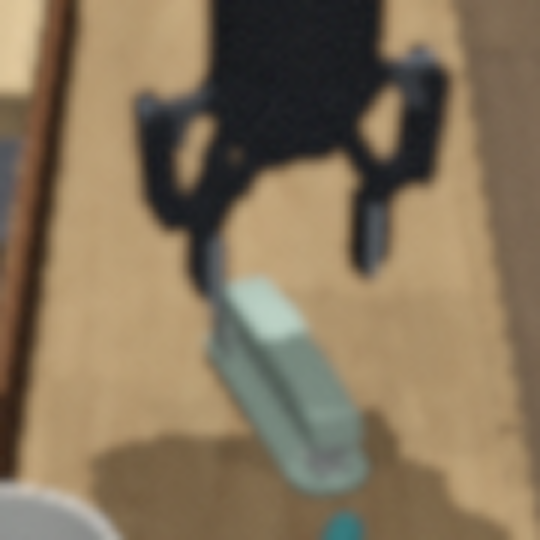

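arm_command(targets=[[[0.5,0.003,-0.001,0.04,0.004,0,0],[0.5,0.002,-0.004,0.06,0,0,0],[0.5,0,-0.004,0.06,0,0,0],[0.5,0,-0.002,0.02,0,0,0],[0.5,0,0,0,0,0,0]]])

```text
time_s: 15.8
position: [0.4101, 0.1476, 0.0155]
eef_rot: [1.791, 2.57, 0.01]
contact_force: [-0.9, -0.5, -0.1]
gripper_width: 0.0643
```

```bash
python3 plan.py .4085 .148 .016 20.5 .5 1
```

```text
t 15.8 pos [0.4101 0.1476 0.0155] yaw 20.3 q6 -0.28 w 0.0643 F [-0.9 -0.5 -0.1] n 1
[[[0.5, 0.004, -0.005, -0.002, 0.02, 0.008, -0.008]]]
```

arm_command(targets=[[[0.5,0.003,-0.005,-0.002,0.02,0.008,0],[-0.8,0,0,0,0,0,0],[-0.8,0,0,0,0,0,0],[-0.8,0,0,0,0,0,0],[-0.8,0,0,0,0,0,0]]], grip_force=45)

```text
time_s: 16.22
position: [0.4104, 0.1482, 0.0191]
eef_rot: [1.794, 2.575, 0.004]
contact_force: [0.6, 0.0, -0.2]
gripper_width: 0.0215
```

arm_command(targets=[[[-0.8,0,0,0,0,0,0],[-0.8,0,0,0,0,0,0],[-0.8,0,0,0,0,0,0]]])

```text
time_s: 16.47
position: [0.4103, 0.1482, 0.0195]
eef_rot: [1.794, 2.575, 0.005]
contact_force: [0.7, -0.2, -1.7]
gripper_width: 0.0216
```

arm_command(targets=[[[-0.8,0,0,-0.08,0,0,0],[-0.8,0,0,-0.14,0,0,0],[-0.8,0,0,-0.14,0,0,0],[-0.8,0,0,-0.14,0,0,0],[-0.8,0,0,-0.04,0,0,0]]])

```text
time_s: 16.88
position: [0.4075, 0.1477, 0.1569]
eef_rot: [-1.793, -2.573, 0.007]
contact_force: [1.3, 1.0, -1.0]
gripper_width: 0.0215
```

```bash
python3 plan.py .6095 .0738 .16 88.4 -.8 12;python3 - <<'E'
from st import *
c=cam("side"); crop(c,"k4.png",310,130,400,240,5)
E
```

```text
t 16.88 pos [0.4075 0.1477 0.1569] yaw 20.2 q6 -0.28 w 0.0215 F [ 1.3  1.  -1. ] n 12
[[[-0.8, -0.046, 0.055, -0.001, -0.001, -0.001, -0.189], [-0.8, -0.052, 0.05, -0.001, -0.001, -0.001, -0.189], [-0.8, -0.056, 0.044, -0.001, -0.001, -0.001, -0.189], [-0.8, -0.06, 0.039, -0.001, -0.001, -0.001, -0.189], [-0.8, -0.064, 0.032, -0.001, -0.001, -0.001, -0.189]]]
[[[-0.8, -0.067, 0.026, -0.001, -0.001, -0.001, -0.189], [-0.8, -0.069, 0.019, -0.001, -0.001, -0.001, -0.189], [-0.8, -0.071, 0.012, -0.001, -0.001, -0.001, -0.189], [-0.8, -0.072, 0.005, -0.001, -0.001, -0.001, -0.189], [-0.8, -0.072, -0.002, -0.001, -0.001, -0.001, -0.189]]]
[[[-0.8, -0.071, -0.009, -0.001, -0.001, -0.001, -0.189], [-0.8, -0.07, -0.016, -0.001, -0.001, -0.001, -0.189]]]
```

View pics/k4.png

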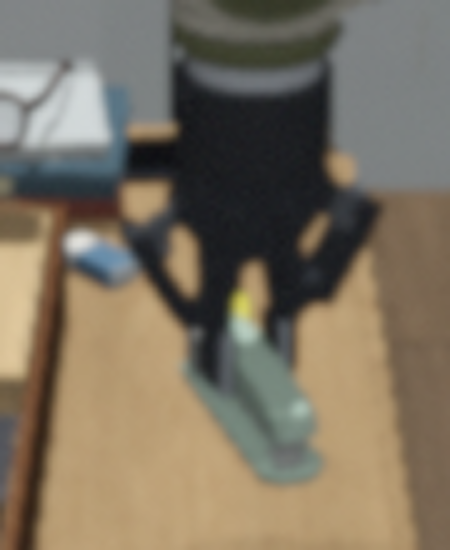

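arm_command(targets=[[[-0.8,-0.046,0.055,0,0,0,-0.19],[-0.8,-0.052,0.05,0,0,0,-0.19],[-0.8,-0.056,0.044,0,0,0,-0.19],[-0.8,-0.06,0.039,0,0,0,-0.19],[-0.8,-0.064,0.032,0,0,0,-0.19]]])

```text
time_s: 17.35
position: [0.4904, 0.1176, 0.1538]
eef_rot: [-1.071, -2.942, 0.006]
contact_force: [-0.4, 0.2, -1.4]
gripper_width: 0.0214
```

arm_command(targets=[[[-0.8,-0.067,0.026,0,0,0,-0.19],[-0.8,-0.069,0.019,0,0,0,-0.19],[-0.8,-0.071,0.012,0,0,0,-0.19],[-0.8,-0.072,0.005,0,0,0,-0.19],[-0.8,-0.072,-0.002,0,0,0,-0.19]]])

```text
time_s: 17.77
position: [0.577, 0.0876, 0.1446]
eef_rot: [-0.273, -3.107, 0.002]
contact_force: [-0.2, -0.2, -1.3]
gripper_width: 0.0217
```

```bash
python3 plan.py .6095 .0738 .15 88.4 -.8 4
```

```text
t 17.77 pos [0.577  0.0876 0.1446] yaw 80.0 q6 -1.45 w 0.0217 F [-0.2 -0.2 -1.3] n 4
[[[-0.8, -0.034, -0.008, -0.006, -0.001, -0.011, -0.07], [-0.8, -0.034, -0.009, -0.006, -0.001, -0.011, -0.07], [-0.8, -0.034, -0.01, -0.006, -0.001, -0.011, -0.07], [-0.8, -0.033, -0.012, -0.006, -0.001, -0.011, -0.07]]]
```

arm_command(targets=[[[-0.8,-0.05,-0.012,-0.008,0,-0.01,-0.11],[-0.8,-0.034,-0.01,-0.006,0,-0.01,-0.07],[-0.8,-0.02,-0.008,-0.006,0,-0.01,-0.04],[-0.8,0,0,0,0,0,0],[-0.8,0,0,0,0,0,0]]])

```text
time_s: 18.18
position: [0.6034, 0.0745, 0.1396]
eef_rot: [-0.08, -3.122, 0.001]
contact_force: [-0.8, 0.1, -0.9]
gripper_width: 0.0215
```

```bash
python3 plan.py .6095 .0738 .15 88.4 -.8 1; python3 - <<'E'
from st import *
o=status.get_obs();p=o["position"]
c=cam("side")
s=fr(p[0],p[1],88.4,p[2]-.0195)
overlay(c,"m1.png",(230,130,330,240),[([s(q) for q in rect(.036,.128,0)],(0,0,255)),([s(q) for q in rect(.022,.128,.042)],(255,0,0))],6)
E
```

```text
t 18.18 pos [0.6034 0.0745 0.1396] yaw 87.1 q6 -1.59 w 0.0215 F [-0.8  0.1 -0.9] n 1
[[[-0.8, -0.024, -0.001, -0.042, -0.002, -0.036, -0.044]]]
```

View pics/m1.png

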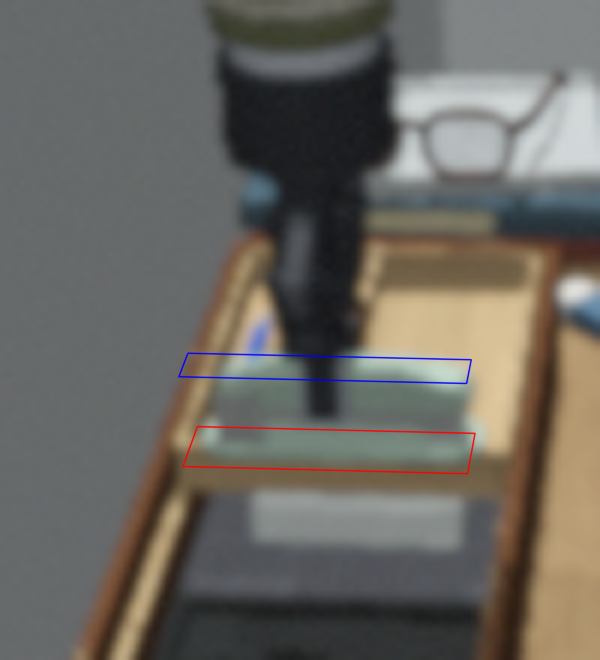

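arm_command(targets=[[[-0.8,-0.045,-0.001,0,0,-0.036,-0.044],[-0.8,0,0,0,0,0,0],[-0.8,0,0,0,0,0,0]]])

```text
time_s: 18.48
position: [0.6144, 0.0742, 0.1383]
eef_rot: [-0.041, -3.141, 0.002]
contact_force: [-0.7, 0.1, -1.7]
gripper_width: 0.0214
```

```bash
python3 plan.py .6145 .0738 .08 88.4 -.8 5
```

```text
t 18.48 pos [0.6144 0.0742 0.1383] yaw 88.5 q6 -1.61 w 0.0214 F [-0.7  0.1 -1.7] n 5
[[[-0.8, 0.0, 0.0, 0.047, 0.0, 0.0, 0.001], [-0.8, 0.0, 0.0, 0.047, 0.0, 0.0, 0.001], [-0.8, 0.0, 0.0, 0.047, 0.0, 0.0, 0.001], [-0.8, 0.0, 0.0, 0.047, 0.0, 0.0, 0.001], [-0.8, 0.0, 0.0, 0.047, 0.0, 0.0, 0.001]]]
```

arm_command(targets=[[[-0.8,0,0,0.03,0,0,0],[-0.8,0,0,0.04,0,0,0],[-0.8,0,0,0.04,0,0,0],[-0.8,0,0,0.03,0,0,0],[-0.8,0,0,0.0,0,0,0]]])

```text
time_s: 18.9
position: [0.6136, 0.0747, 0.0993]
eef_rot: [-0.041, -3.14, 0.001]
contact_force: [-1.0, -0.4, -1.9]
gripper_width: 0.0217
```

```bash
python3 plan.py .6145 .0738 .06 88.4 -.8 4
```

```text
t 18.9 pos [0.6136 0.0747 0.0993] yaw 88.5 q6 -1.61 w 0.0217 F [-1.  -0.4 -1.9] n 4
[[[-0.8, -0.001, -0.001, 0.039, 0.0, -0.001, 0.001], [-0.8, -0.001, -0.001, 0.039, 0.0, -0.001, 0.001], [-0.8, -0.001, -0.001, 0.039, 0.0, -0.001, 0.001], [-0.8, -0.001, -0.001, 0.039, 0.0, -0.001, 0.001]]]
```

arm_command(targets=[[[-0.8,-0.003,-0.003,0.03,0,0,0],[-0.8,0,0,0.04,0,0,0],[-0.8,0,0,0.04,0,0,0],[-0.8,0,0,0.03,0,0,0],[-0.8,0,0,0.0,0,0,0]]])

```text
time_s: 19.32
position: [0.614, 0.0738, 0.0597]
eef_rot: [-0.042, -3.139, 0.001]
contact_force: [-0.6, 0.0, -2.1]
gripper_width: 0.0215
```

```bash
python3 plan.py .6145 .0738 .04 88.4 -.8 2; python3 - <<'E'
from st import *
o=status.get_obs();p=o["position"]
c=cam("side")
s=fr(p[0]-.005,p[1],88.4,p[2]-.0195)
overlay(c,"m2.png",(230,150,330,260),[([s(q) for q in rect(.036,.128,0)],(0,0,255)),([s(q) for q in rect(.022,.128,.042)],(255,0,0))],6)
E
```

```text
t 19.32 pos [0.614  0.0738 0.0597] yaw 88.5 q6 -1.62 w 0.0215 F [-0.6  0.  -2.1] n 2
[[[-0.8, -0.001, 0.0, 0.039, -0.001, -0.002, 0.001], [-0.8, -0.001, 0.0, 0.039, -0.001, -0.002, 0.001]]]
```

View pics/m2.png

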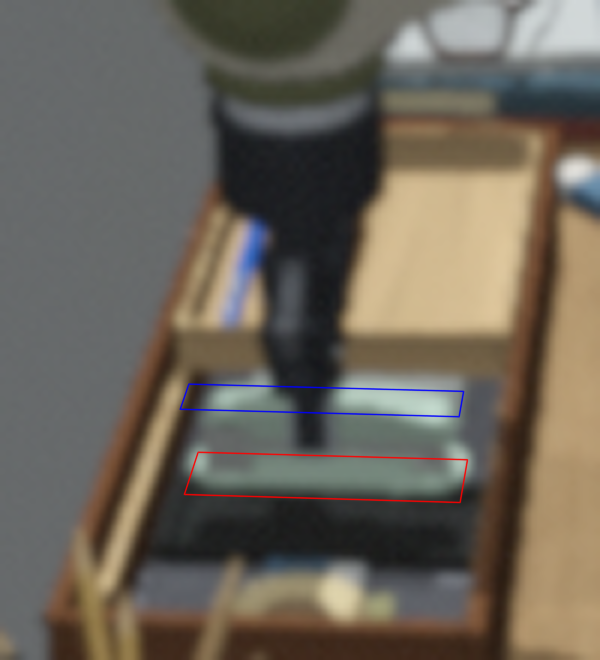

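arm_command(targets=[[[-0.8,-0.002,0,0.03,0,0,0],[-0.8,0,0,0.03,0,0,0],[-0.8,0,0,0.03,0,0,0],[-0.8,0,0,0.02,0,0,0],[-0.8,0,0,0.0,0,0,0]]])

```text
time_s: 19.78
position: [0.6154, 0.0737, 0.0309]
eef_rot: [0.041, 3.141, -0.001]
contact_force: [-0.4, 0.0, -0.9]
gripper_width: 0.0213
```

```bash
python3 plan.py .6145 .0738 .029 88.4 -.8 1
```

```text
t 19.78 pos [0.6154 0.0737 0.0309] yaw 88.5 q6 -1.62 w 0.0213 F [-0.4  0.  -0.9] n 1
[[[-0.8, 0.004, 0.0, 0.008, -0.002, 0.001, 0.003]]]
```

arm_command(targets=[[[-0.8,0.002,0,0.009,0,0,0],[-0.8,0,0,0.002,0,0,0],[0.0,0,0,0,0,0,0],[0.0,0,0,0,0,0,0],[0.0,0,0,0,0,0,0]]])

```text
time_s: 20.2
position: [0.616, 0.0738, 0.03]
eef_rot: [0.041, 3.137, -0.002]
contact_force: [-0.3, 0.0, -1.0]
gripper_width: 0.0427
```

arm_command(targets=[[[0.0,0,0,-0.03,0,0,0],[0,0,0,-0.1,0,0,0],[0,0,0,-0.14,0,0,0],[0,0,0,-0.14,0,0,0],[0,0,0,-0.1,0,0,0]]])

```text
time_s: 20.62
position: [0.6131, 0.0739, 0.1583]
eef_rot: [-0.042, -3.134, 0.001]
contact_force: [0.5, 0.2, 0.3]
gripper_width: 0.0427
```

```bash
python3 plan.py .55 -.15 .2 -1.6 0
```

```text
t 20.62 pos [0.6131 0.0739 0.1583] yaw 88.5 q6 -1.62 w 0.0427 F [0.5 0.2 0.3] n 13
[[[0.0, 0.018, -0.069, -0.013, -0.001, -0.001, 0.231], [0.0, 0.009, -0.071, -0.013, -0.001, -0.001, 0.231], [0.0, 0.001, -0.072, -0.013, -0.001, -0.001, 0.231], [0.0, -0.008, -0.071, -0.013, -0.001, -0.001, 0.231], [0.0, -0.017, -0.07, -0.013, -0.001, -0.001, 0.231]]]
[[[0.0, -0.025, -0.067, -0.013, -0.001, -0.001, 0.231], [0.0, -0.033, -0.064, -0.013, -0.001, -0.001, 0.231], [0.0, -0.04, -0.059, -0.013, -0.001, -0.001, 0.231], [0.0, -0.047, -0.054, -0.013, -0.001, -0.001, 0.231], [0.0, -0.053, -0.048, -0.013, -0.001, -0.001, 0.231]]]
[[[0.0, -0.059, -0.041, -0.013, -0.001, -0.001, 0.231], [0.0, -0.063, -0.034, -0.013, -0.001, -0.001, 0.231], [0.0, -0.067, -0.026, -0.013, -0.001, -0.001, 0.231]]]
```

```bash
python3 plan.py .6133 -.0926 .18 -1.6 0
```

```text
t 20.62 pos [0.6131 0.0739 0.1583] yaw 88.5 q6 -1.62 w 0.0427 F [0.5 0.2 0.3] n 13
[[[0.0, -0.001, -0.051, -0.007, -0.001, -0.001, 0.231], [0.0, -0.008, -0.051, -0.007, -0.001, -0.001, 0.231], [0.0, -0.014, -0.049, -0.007, -0.001, -0.001, 0.231], [0.0, -0.019, -0.047, -0.007, -0.001, -0.001, 0.231], [0.0, -0.025, -0.045, -0.007, -0.001, -0.001, 0.231]]]
[[[0.0, -0.03, -0.041, -0.007, -0.001, -0.001, 0.231], [0.0, -0.035, -0.037, -0.007, -0.001, -0.001, 0.231], [0.0, -0.039, -0.033, -0.007, -0.001, -0.001, 0.231], [0.0, -0.043, -0.028, -0.007, -0.001, -0.001, 0.231], [0.0, -0.046, -0.022, -0.007, -0.001, -0.001, 0.231]]]
[[[0.0, -0.048, -0.017, -0.007, -0.001, -0.001, 0.231], [0.0, -0.05, -0.011, -0.007, -0.001, -0.001, 0.231], [0.0, -0.051, -0.005, -0.007, -0.001, -0.001, 0.231]]]
```

arm_command(targets=[[[0,-0.001,-0.051,0,0,0,0.23],[0,-0.008,-0.051,0,0,0,0.23],[0,-0.014,-0.049,0,0,0,0.23],[0,-0.019,-0.047,0,0,0,0.23],[0,-0.025,-0.045,0,0,0,0.23]]])

```text
time_s: 21.03
position: [0.6155, 0.0102, 0.1712]
eef_rot: [0.993, 2.969, 0.003]
contact_force: [-0.4, -0.9, 0.4]
gripper_width: 0.0426
```

arm_command(targets=[[[0,-0.03,-0.041,0,0,0,0.23],[0,-0.035,-0.037,0,0,0,0.23],[0,-0.039,-0.033,0,0,0,0.23],[0,-0.043,-0.028,0,0,0,0.23],[0,-0.046,-0.022,0,0,0,0.23]]])

```text
time_s: 21.45
position: [0.614, -0.0568, 0.1753]
eef_rot: [1.856, 2.517, 0.011]
contact_force: [-0.3, 0.3, 0.2]
gripper_width: 0.0427
```

```bash
python3 plan.py .6133 -.0926 .18 -1.6 0 3
```

```text
t 21.45 pos [ 0.614  -0.0568  0.1753] yaw 17.2 q6 -0.59 w 0.0427 F [-0.3  0.3  0.2] n 3
[[[0.0, -0.045, -0.015, -0.006, 0.009, 0.003, 0.209], [0.0, -0.047, -0.01, -0.006, 0.009, 0.003, 0.209], [0.0, -0.048, -0.005, -0.006, 0.009, 0.003, 0.209]]]
```

arm_command(targets=[[[0,-0.045,-0.015,0,0.009,0,0.23],[0,-0.047,-0.01,0,0.009,0,0.2],[0,-0.03,-0.005,0,0,0,0.14],[0,-0.01,0,0,0,0,0.04],[0,0,0,0,0,0,0]]])

```text
time_s: 21.87
position: [0.6122, -0.095, 0.1788]
eef_rot: [2.26, 2.167, 0.004]
contact_force: [1.2, 0.3, -0.4]
gripper_width: 0.0425
```

```bash
python3 plan.py .6133 -.0926 .13 -1.6 0 3
python3 - <<'E'
from st import *
c=cam("top"); overlay(c,"n1.png",(205,95,405,205),polys(BX,(.6095,.0738,88.4,.01),(0.611,.126,88),(.3974,.3007,-12.5),(.4297,.002)),4)
c=cam("side"); crop(c,"n2.png",220,110,360,290,4)
E
```

```text
t 21.87 pos [ 0.6122 -0.095   0.1788] yaw -2.4 q6 -0.30 w 0.0425 F [ 1.2  0.3 -0.4] n 3
[[[0.0, 0.004, 0.001, 0.065, 0.006, 0.004, -0.009], [0.0, 0.004, 0.001, 0.065, 0.006, 0.004, -0.009], [0.0, 0.003, 0.001, 0.065, 0.006, 0.004, -0.009]]]
```

View pics/n1.png

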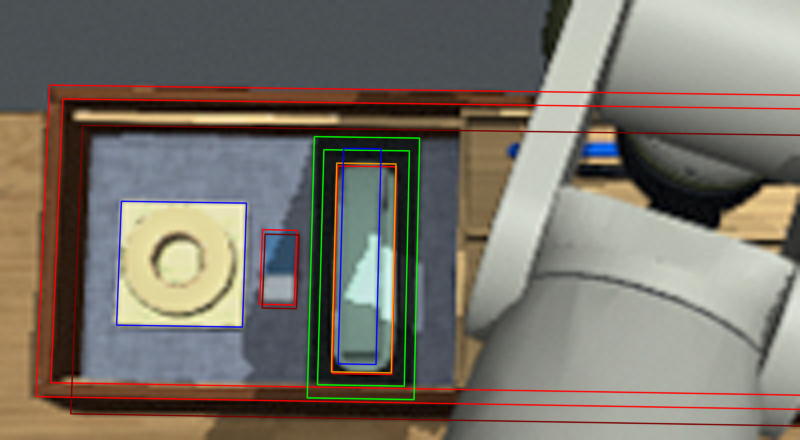

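View pics/n2.png

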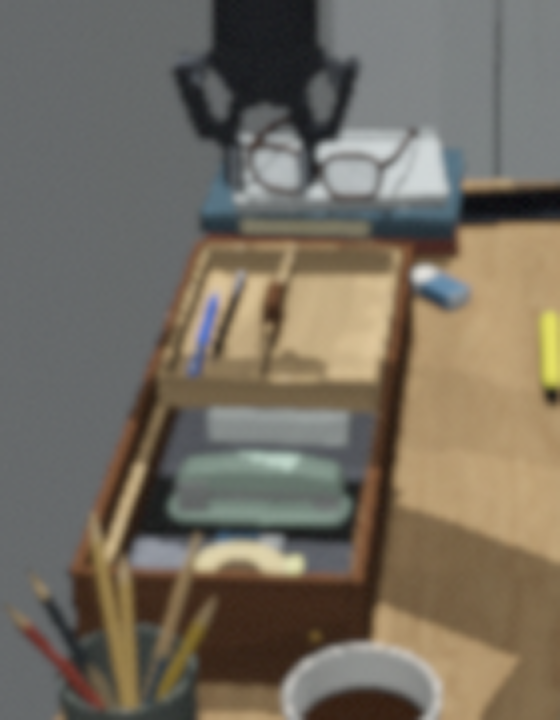

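arm_command(targets=[[[0,0.01,0.004,0.05,0.015,0.01,-0.025],[0,0,0,0.06,0,0,0],[0,0,0,0.06,0,0,0],[0,0,0,0.04,0,0,0],[0,0,0,0,0,0,0]]])

```text
time_s: 22.38
position: [0.6137, -0.088, 0.122]
eef_rot: [-2.234, -2.207, -0.002]
contact_force: [0.3, -0.3, -1.1]
gripper_width: 0.0428
```

```bash
python3 plan.py .6133 -.0926 .09 -1.6 0 3
```

```text
t 22.38 pos [ 0.6137 -0.088   0.122 ] yaw -0.7 q6 -0.32 w 0.0428 F [ 0.3 -0.3 -1.1] n 3
[[[0.0, -0.006, 0.0, 0.043, 0.0, -0.001, 0.01], [0.0, -0.006, 0.0, 0.043, 0.0, -0.001, 0.01], [0.0, -0.006, 0.0, 0.043, 0.0, -0.001, 0.01]]]
```

arm_command(targets=[[[0,-0.016,0,0.02,0,0,0.028],[0,0,0,0.04,0,0,0],[0,0,0,0.04,0,0,0],[0,0,0,0.02,0,0,0],[0,0,0,0,0,0,0]]])

```text
time_s: 22.8
position: [0.6137, -0.0908, 0.0885]
eef_rot: [-2.246, -2.193, -0.001]
contact_force: [-0.2, -0.6, 0.9]
gripper_width: 0.0428
```

```bash
python3 plan.py .6133 -.0926 .088 -1.6 0 1
python3 - <<'E'
from st import *
c=cam("side"); crop(c,"n3.png",250,110,350,210,6)
E
```

```text
t 22.8 pos [ 0.6137 -0.0908  0.0885] yaw -1.4 q6 -0.32 w 0.0428 F [-0.2 -0.6  0.9] n 1
[[[0.0, -0.007, -0.002, 0.002, -0.002, -0.004, 0.008]]]
```

View pics/n3.png

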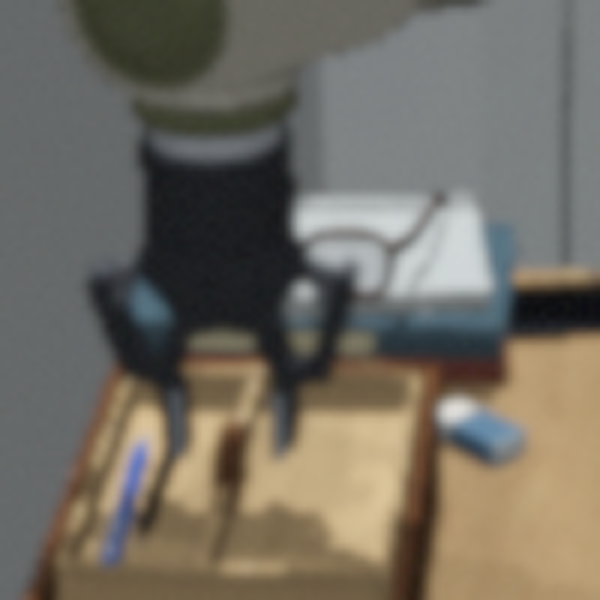

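arm_command(targets=[[[-0.9,0,0,0,0,0,0],[-0.9,0,0,0,0,0,0],[-0.9,0,0,0,0,0,0],[-0.9,0,0,0,0,0,0],[-0.9,0,0,0,0,0,0]]], grip_force=30)

```text
time_s: 23.27
position: [0.6154, -0.0911, 0.0898]
eef_rot: [2.247, 2.193, 0.006]
contact_force: [1.0, 0.1, -3.5]
gripper_width: 0.0128
```

```bash
python3 plan.py .6195 .1365 .0885 -1.6 -.9 8
```

```text
t 23.27 pos [ 0.6154 -0.0911  0.0898] yaw -1.4 q6 -0.31 w 0.0128 F [ 1.   0.1 -3.5] n 8
[[[-0.9, 0.114, -0.001, 0.001, 0.001, 0.0, 0.001], [-0.9, 0.114, -0.001, 0.001, 0.001, 0.0, 0.001], [-0.9, 0.114, -0.001, 0.001, 0.001, 0.0, 0.001], [-0.9, 0.114, -0.001, 0.001, 0.001, 0.0, 0.001], [-0.9, 0.114, -0.001, 0.001, 0.001, 0.0, 0.001]]]
[[[-0.9, 0.114, -0.001, 0.001, 0.001, 0.0, 0.001], [-0.9, 0.114, -0.001, 0.001, 0.001, 0.0, 0.001], [-0.9, 0.114, -0.001, 0.001, 0.001, 0.0, 0.001]]]
```

arm_command(targets=[[[-0.9,0.03,0,0,0,0,0],[-0.9,0.06,0,0,0,0,0],[-0.9,0.06,0,0,0,0,0],[-0.9,0.06,0,0,0,0,0],[-0.9,0.06,0,0,0,0,0]]])

```text
time_s: 23.68
position: [0.6175, -0.022, 0.0898]
eef_rot: [2.249, 2.187, 0.004]
contact_force: [3.5, -2.6, -3.5]
gripper_width: 0.0133
```

```bash
python3 plan.py .6195 .1365 .089 -1.6 -.9 10
```

```text
t 23.68 pos [ 0.6175 -0.022   0.0898] yaw -1.6 q6 -0.20 w 0.0133 F [ 3.5 -2.6 -3.5] n 10
[[[-0.9, 0.063, -0.001, 0.0, 0.001, 0.0, 0.0], [-0.9, 0.063, -0.001, 0.0, 0.001, 0.0, 0.0], [-0.9, 0.063, -0.001, 0.0, 0.001, 0.0, 0.0], [-0.9, 0.063, -0.001, 0.0, 0.001, 0.0, 0.0], [-0.9, 0.063, -0.001, 0.0, 0.001, 0.0, 0.0]]]
[[[-0.9, 0.063, -0.001, 0.0, 0.001, 0.0, 0.0], [-0.9, 0.063, -0.001, 0.0, 0.001, 0.0, 0.0], [-0.9, 0.063, -0.001, 0.0, 0.001, 0.0, 0.0], [-0.9, 0.063, -0.001, 0.0, 0.001, 0.0, 0.0], [-0.9, 0.063, -0.001, 0.0, 0.001, 0.0, 0.0]]]
```

Running smoothly; continue.

arm_command(targets=[[[-0.9,0.063,-0.001,0,0,0,0],[-0.9,0.063,0,0,0,0,0],[-0.9,0.063,0,0,0,0,0],[-0.9,0.063,0,0,0,0,0],[-0.9,0.063,0,0,0,0,0]]])

```text
time_s: 24.1
position: [0.62, 0.0652, 0.0898]
eef_rot: [2.244, 2.186, 0.008]
contact_force: [3.5, -2.8, -4.4]
gripper_width: 0.0133
```

```bash
python3 plan.py .6195 .1365 .089 -1.6 -.9 5
```

```text
t 24.1 pos [0.62   0.0652 0.0898] yaw -1.5 q6 -0.06 w 0.0133 F [ 3.5 -2.8 -4.4] n 5
[[[-0.9, 0.057, -0.002, 0.0, 0.004, 0.001, 0.001], [-0.9, 0.057, -0.002, 0.001, 0.004, 0.001, 0.001], [-0.9, 0.057, -0.002, 0.001, 0.004, 0.001, 0.001], [-0.9, 0.057, -0.002, 0.001, 0.004, 0.001, 0.001], [-0.9, 0.057, -0.002, 0.001, 0.004, 0.001, 0.001]]]
```

arm_command(targets=[[[-0.9,0.057,-0.001,0,0,0,0],[-0.9,0.057,0,0,0,0,0],[-0.9,0.05,0,0,0,0,0],[-0.9,0.03,0,0,0,0,0],[-0.9,0.015,0,0,0,0,0]]])

```text
time_s: 24.52
position: [0.6219, 0.1274, 0.0898]
eef_rot: [2.237, 2.188, 0.015]
contact_force: [5.0, -1.9, -4.0]
gripper_width: 0.0129
```

arm_command(targets=[[[-0.9,0.012,0,0,0,0,0],[-0.9,0.012,0,0,0,0,0],[-0.9,0.012,0,0,0,0,0]]])

```text
time_s: 24.77
position: [0.6223, 0.137, 0.0898]
eef_rot: [2.231, 2.186, 0.009]
contact_force: [1.7, -31.6, -2.0]
gripper_width: 0.0127
```

arm_command(targets=[[[-0.9,0,0,0,0,0,0],[0,0,0,0,0,0,0],[0,0,0,0,0,0,0],[0,0,0,0,0,0,0]]])

```text
time_s: 25.1
position: [0.6215, 0.1385, 0.0907]
eef_rot: [2.23, 2.186, 0.008]
contact_force: [-0.4, 0.2, 0.4]
gripper_width: 0.0427
```

arm_command(targets=[[[0,0,0,-0.04,0,0,0],[0,0,0,-0.12,0,0,0],[0,0,0,-0.12,0,0,0],[0,0,0,-0.08,0,0,0],[0,0,0,0,0,0,0]]])

```text
time_s: 25.52
position: [0.6183, 0.1415, 0.187]
eef_rot: [2.23, 2.19, 0.007]
contact_force: [-0.7, 0.2, 0.8]
gripper_width: 0.0426
```

```bash
python3 plan.py .398 .3005 .17 -12.5 .2
```

```text
t 25.52 pos [0.6183 0.1415 0.187 ] yaw -1.0 q6 0.06 w 0.0426 F [-0.7  0.2  0.8] n 7
[[[0.2, 0.089, -0.128, 0.007, 0.004, 0.002, 0.055], [0.2, 0.085, -0.13, 0.008, 0.004, 0.002, 0.055], [0.2, 0.081, -0.132, 0.008, 0.004, 0.002, 0.055], [0.2, 0.077, -0.135, 0.008, 0.004, 0.002, 0.055], [0.2, 0.073, -0.137, 0.009, 0.004, 0.002, 0.055]]]
[[[0.2, 0.069, -0.139, 0.009, 0.004, 0.002, 0.055], [0.2, 0.065, -0.141, 0.009, 0.004, 0.002, 0.055]]]
```

arm_command(targets=[[[-0.1,0.089,-0.128,0,0,0,0.055],[-0.1,0.085,-0.13,0,0,0,0.055],[-0.1,0.081,-0.132,0,0,0,0.055],[-0.1,0.077,-0.135,0,0,0,0.055],[-0.1,0.073,-0.137,0.0,0,0,0.055]]])

```text
time_s: 25.93
position: [0.46, 0.2556, 0.1851]
eef_rot: [2.394, 2.005, 0.019]
contact_force: [0.8, 1.4, -0.1]
gripper_width: 0.0381
```

arm_command(targets=[[[-0.1,0.06,-0.11,0,0,0,0.055],[-0.1,0.03,-0.06,0,0,0,0.055],[-0.1,0.01,-0.02,0,0,0,0],[-0.1,0,0,0,0,0,0]]])

```text
time_s: 26.27
position: [0.4084, 0.2942, 0.1851]
eef_rot: [2.449, 1.942, 0.019]
contact_force: [1.2, 0.5, 0.1]
gripper_width: 0.0384
```

```bash
python3 plan.py .398 .3005 .1 -12.5 -.1 4
python3 - <<'E'
from st import *
c=cam("top"); overlay(c,"r1.png",(150,95,350,275),polys(BX,(.6095,.0738,88.4,.01),(0.611,.126,88),(.3974,.3007,-12.5),(.4297,.002)),3.3)
c=cam("side"); crop(c,"r2.png",220,130,400,330,3)
E
```

```text
t 26.27 pos [0.4084 0.2942 0.1851] yaw -13.2 q6 0.63 w 0.0384 F [1.2 0.5 0.1] n 4
[[[-0.1, 0.004, -0.013, 0.085, 0.01, 0.0, -0.006], [-0.1, 0.004, -0.013, 0.085, 0.01, 0.0, -0.006], [-0.1, 0.004, -0.012, 0.085, 0.01, 0.0, -0.006], [-0.1, 0.004, -0.012, 0.085, 0.01, 0.0, -0.006]]]
```

View pics/r1.png

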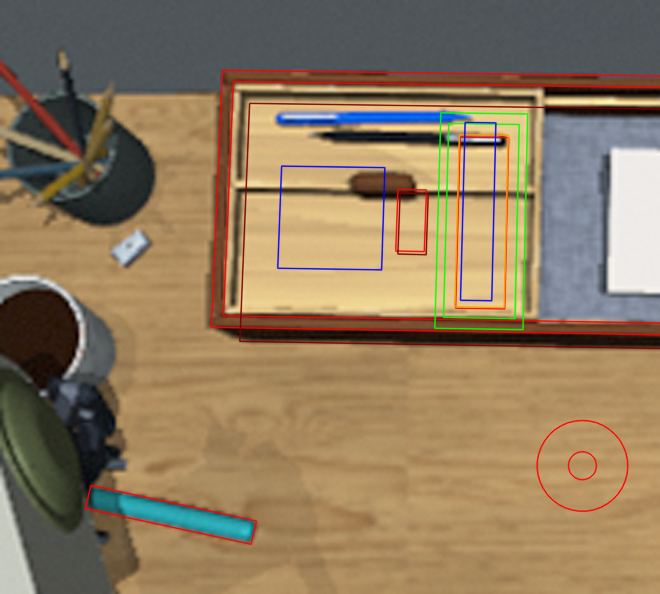

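View pics/r2.png

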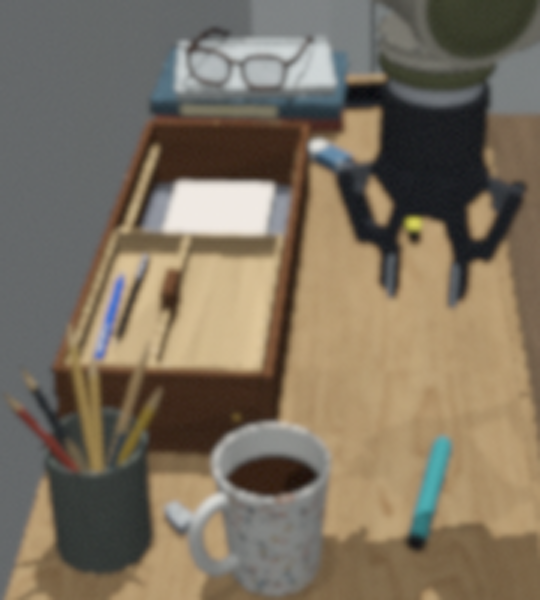

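arm_command(targets=[[[-0.1,0.014,-0.045,0.06,0.02,0,-0.012],[-0.1,0.004,-0.008,0.09,0.01,0,0],[-0.1,0,-0.006,0.1,0,0,0],[-0.1,0,0,0.08,0,0,0],[-0.1,0,0,0,0,0,0]]])

```text
time_s: 26.78
position: [0.4047, 0.2979, 0.1004]
eef_rot: [2.456, 1.948, 0.013]
contact_force: [-1.0, 1.0, -0.4]
gripper_width: 0.0388
```

```bash
python3 plan.py .398 .3005 .05 -12.5 -.1 3
```

```text
t 26.78 pos [0.4047 0.2979 0.1004] yaw -13.2 q6 0.63 w 0.0388 F [-1.   1.  -0.4] n 3
[[[-0.1, 0.001, -0.01, 0.067, 0.007, -0.001, -0.007], [-0.1, 0.001, -0.01, 0.067, 0.007, -0.001, -0.007], [-0.1, 0.001, -0.01, 0.067, 0.007, -0.001, -0.007]]]
```

arm_command(targets=[[[-0.1,0.003,-0.028,0.03,0.02,0,-0.02],[-0.1,0.002,-0.006,0.06,0,0,0],[-0.1,0,-0.006,0.06,0,0,0],[-0.1,0,-0.004,0.05,0,0,0],[-0.1,0,0,0,0,0,0]]])

```text
time_s: 27.2
position: [0.3987, 0.3006, 0.0507]
eef_rot: [-2.451, -1.962, -0.009]
contact_force: [-0.5, -0.0, 0.1]
gripper_width: 0.0382
```

```bash
python3 plan.py .398 .3005 .025 -12.5 -.1 2
python3 - <<'E'
from st import *
c=cam("side"); crop(c,"r3.png",310,210,410,320,5)
E
```

```text
t 27.2 pos [0.3987 0.3006 0.0507] yaw -12.6 q6 0.63 w 0.0382 F [-0.5 -0.   0.1] n 2
[[[-0.1, -0.001, -0.001, 0.051, 0.002, -0.005, -0.002], [-0.1, -0.001, -0.001, 0.051, 0.002, -0.005, -0.002]]]
```

View pics/r3.png

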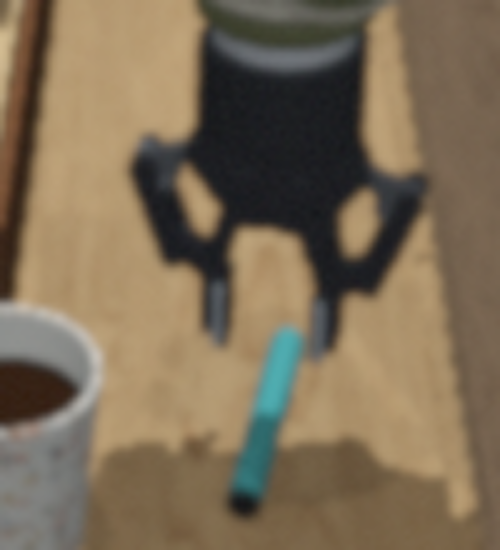

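arm_command(targets=[[[-0.1,-0.002,-0.002,0.04,0,0,0],[-0.1,0,-0.005,0.06,0,0,0],[-0.1,0,-0.005,0.06,0,0,0],[-0.1,0,-0.003,0.03,0,0,0],[-0.1,0,0,0,0,0,0]]])

```text
time_s: 27.67
position: [0.4008, 0.3026, 0.0089]
eef_rot: [2.451, 1.962, 0.029]
contact_force: [-0.3, 0.1, 0.4]
gripper_width: 0.038
```

```bash
python3 plan.py .398 .3005 .003 -12.5 -.1 1
```

```text
t 27.67 pos [0.4008 0.3026 0.0089] yaw -12.7 q6 0.63 w 0.0380 F [-0.3  0.1  0.4] n 1
[[[-0.1, -0.011, -0.009, 0.023, 0.024, -0.026, -0.005]]]
```

arm_command(targets=[[[-0.1,-0.01,-0.008,0.012,0.024,-0.026,0],[-0.1,0,0,0.01,0,0,0],[-0.1,0,0,0,0,0,0]]])

```text
time_s: 27.92
position: [0.3997, 0.3009, 0.0054]
eef_rot: [2.452, 1.963, 0.002]
contact_force: [-0.0, 0.3, -0.7]
gripper_width: 0.0384
```

```bash
python3 plan.py .398 .3005 .003 -12.5 -.1 1
```

```text
t 27.92 pos [0.3997 0.3009 0.0054] yaw -12.6 q6 0.63 w 0.0384 F [-0.   0.3 -0.7] n 1
[[[-0.1, -0.003, -0.006, 0.009, 0.003, -0.001, -0.005]]]
```

arm_command(targets=[[[-0.1,0,-0.004,0.006,0,0,0],[-0.9,0,0,0,0,0,0],[-0.9,0,0,0,0,0,0],[-0.9,0,0,0,0,0,0],[-0.9,0,0,0,0,0,0]]], grip_force=35)

```text
time_s: 28.33
position: [0.3996, 0.3015, 0.0054]
eef_rot: [2.451, 1.962, 0.007]
contact_force: [-0.2, 0.7, -0.4]
gripper_width: 0.0158
```

arm_command(targets=[[[-0.9,0,0,0,0,0,0],[-0.9,0,0,-0.04,0,0,0],[-0.9,0,0,-0.1,0,0,0],[-0.9,0,0,-0.14,0,0,0],[-0.9,0,0,-0.14,0,0,0]]])

```text
time_s: 28.75
position: [0.3959, 0.2998, 0.1075]
eef_rot: [-2.451, -1.961, 0.017]
contact_force: [0.7, 0.1, -0.2]
gripper_width: 0.0163
```

arm_command(targets=[[[-0.9,0,0,-0.14,0,0,0],[-0.9,0,0,-0.14,0,0,0],[-0.9,0,0,-0.06,0,0,0],[-0.9,0,0,0,0,0,0]]])

```text
time_s: 29.08
position: [0.3974, 0.3007, 0.203]
eef_rot: [-2.452, -1.963, 0.002]
contact_force: [0.2, -0.9, -0.9]
gripper_width: 0.0161
```

```bash
python3 - <<'E'
from st import *
b=fr(*BX); print("rib", b((.0085,.115,0)),"trough",b((.0085-.044,.115,0)))
E
python3 plan.py .5752 .137 .19 -1.6 -.9
```

```text
rib [0.61970767 0.13601783 0.        ] trough [0.57572483 0.13724638 0.        ]
t 29.08 pos [0.3974 0.3007 0.203 ] yaw -12.6 q6 0.63 w 0.0161 F [ 0.2 -0.9 -0.9] n 7
[[[-0.9, -0.069, 0.12, 0.007, 0.0, 0.0, -0.053], [-0.9, -0.072, 0.118, 0.007, 0.0, 0.0, -0.053], [-0.9, -0.075, 0.116, 0.007, 0.0, 0.0, -0.053], [-0.9, -0.079, 0.113, 0.007, 0.0, 0.0, -0.053], [-0.9, -0.082, 0.111, 0.007, 0.0, 0.0, -0.053]]]
[[[-0.9, -0.085, 0.109, 0.007, 0.0, 0.0, -0.053], [-0.9, -0.088, 0.107, 0.007, 0.0, 0.0, -0.053]]]
```

arm_command(targets=[[[-0.9,-0.069,0.12,0,0,0,-0.053],[-0.9,-0.072,0.118,0,0,0,-0.053],[-0.9,-0.075,0.116,0,0,0,-0.053],[-0.9,-0.079,0.113,0,0,0,-0.053],[-0.9,-0.082,0.1,0,0,0,-0.053]]])

```text
time_s: 29.5
position: [0.5215, 0.1843, 0.1998]
eef_rot: [-2.291, -2.144, 0.005]
contact_force: [0.0, 0.1, 0.1]
gripper_width: 0.0158
```

arm_command(targets=[[[-0.9,-0.075,0.08,0,0,0,-0.05],[-0.9,-0.05,0.04,0,0,0,-0.03],[-0.9,-0.02,0.01,0,0,0,0],[-0.9,0,0,0,0,0,0]]])

```text
time_s: 29.83
position: [0.5556, 0.1391, 0.1926]
eef_rot: [-2.246, -2.184, 0.015]
contact_force: [-0.1, 0.4, 0.1]
gripper_width: 0.0161
```

```bash
python3 plan.py .5697 .1374 .14 -1.6 -.9 3
python3 - <<'E'
from st import *
c=cam("side"); crop(c,"s1.png",220,100,400,300,3)
E
```

```text
t 29.83 pos [0.5556 0.1391 0.1926] yaw -1.6 q6 0.07 w 0.0161 F [-0.1  0.4  0.1] n 3
[[[-0.9, -0.002, 0.02, 0.07, -0.008, 0.001, 0.0], [-0.9, -0.002, 0.019, 0.07, -0.008, 0.001, 0.0], [-0.9, -0.002, 0.019, 0.07, -0.008, 0.001, 0.0]]]
```

View pics/s1.png

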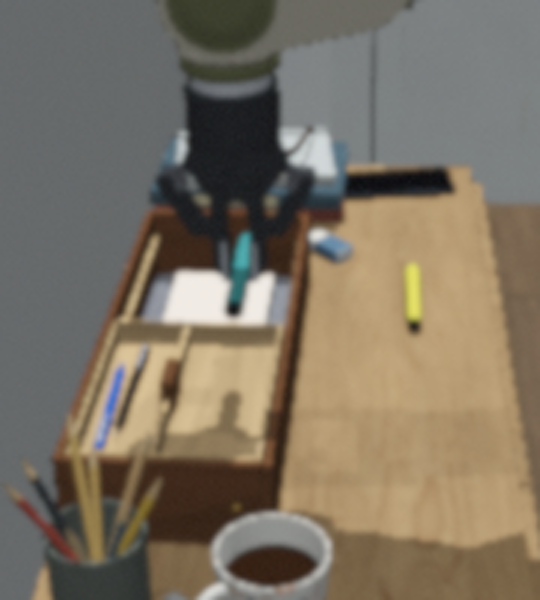

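arm_command(targets=[[[-0.9,-0.006,0.058,0.03,-0.02,0,0],[-0.9,0,0,0.06,0,0,0],[-0.9,0,0,0.06,0,0,0],[-0.9,0,0,0.04,0,0,0],[-0.9,0,0,0,0,0,0]]])

```text
time_s: 30.3
position: [0.5654, 0.1436, 0.1423]
eef_rot: [-2.246, -2.192, 0.005]
contact_force: [-0.9, -0.3, -0.8]
gripper_width: 0.0162
```

```bash
python3 plan.py .5697 .1374 .1 -1.6 -.9 3
```

```text
t 30.3 pos [0.5654 0.1436 0.1423] yaw -1.4 q6 0.07 w 0.0162 F [-0.9 -0.3 -0.8] n 3
[[[-0.9, -0.008, 0.006, 0.056, -0.003, 0.0, 0.002], [-0.9, -0.008, 0.006, 0.056, -0.003, 0.0, 0.002], [-0.9, -0.008, 0.006, 0.056, -0.003, 0.0, 0.002]]]
```

arm_command(targets=[[[-0.9,-0.024,0.018,0.03,0,0,0],[-0.9,0,0,0.04,0,0,0],[-0.9,0,0,0.05,0,0,0],[-0.9,0,0,0.04,0,0,0],[-0.9,0,0,0.02,0,0,0]]])

```text
time_s: 30.72
position: [0.5692, 0.1399, 0.0964]
eef_rot: [-2.244, -2.197, -0.0]
contact_force: [-0.2, -0.5, 0.1]
gripper_width: 0.0164
```

```bash
python3 plan.py .5697 .1374 .075 -1.6 -.9 3
```

```text
t 30.72 pos [0.5692 0.1399 0.0964] yaw -1.2 q6 0.06 w 0.0164 F [-0.2 -0.5  0.1] n 3
[[[-0.9, -0.003, 0.001, 0.028, 0.0, -0.001, 0.004], [-0.9, -0.003, 0.001, 0.028, 0.0, -0.001, 0.004], [-0.9, -0.003, 0.001, 0.029, 0.0, -0.001, 0.004]]]
```

arm_command(targets=[[[-0.9,-0.006,0.002,0.025,0,0,0.006],[-0.9,0,0,0.028,0,0,0],[-0.9,0,0,0.028,0,0,0],[-0.9,0,0,0.01,0,0,0],[-0.9,0,0,0,0,0,0]]])

```text
time_s: 31.13
position: [0.5694, 0.1385, 0.0709]
eef_rot: [-2.248, -2.193, 0.0]
contact_force: [0.3, -0.1, 0.5]
gripper_width: 0.0166
```

arm_command(targets=[[[-0.9,0,0,0.012,0,0,0],[-0.9,0,0,0,0,0,0]]])

```text
time_s: 31.3
position: [0.57, 0.1386, 0.0684]
eef_rot: [-2.249, -2.193, -0.002]
contact_force: [0.4, -0.4, -0.2]
gripper_width: 0.0164
```

arm_command(targets=[[[-0.9,0,0,0.006,0,0,0],[-0.9,0,0,0,0,0,0]]])

```text
time_s: 31.47
position: [0.5705, 0.1386, 0.0685]
eef_rot: [2.248, 2.193, 0.005]
contact_force: [0.5, -0.2, -0.6]
gripper_width: 0.0162
```

arm_command(targets=[[[-0.3,0,0,0,0,0,0],[-0.3,0,0,0,0,0,0],[-0.3,0,0,0,0,0,0],[-0.3,0,0,-0.03,0,0,0],[-0.3,0,0,-0.1,0,0,0]]])

```text
time_s: 31.88
position: [0.5684, 0.1384, 0.0981]
eef_rot: [-2.246, -2.191, 0.004]
contact_force: [-0.4, -0.1, -0.3]
gripper_width: 0.0298
```

arm_command(targets=[[[-0.3,0,0,-0.14,0,0,0],[-0.3,0,0,-0.14,0,0,0],[-0.3,0,0,-0.1,0,0,0],[-0.3,0,-0.1,0,0,0,0],[-0.3,-0.1,-0.14,0,0,0,0]]])

```text
time_s: 32.3
position: [0.512, 0.1162, 0.203]
eef_rot: [2.246, 2.194, 0.008]
contact_force: [0.1, -1.1, -0.4]
gripper_width: 0.0298
```

arm_command(targets=[[[-0.3,-0.14,-0.05,0,0,0,0],[-0.3,-0.15,0,0,0,0,0],[-0.3,-0.15,0,0,0,0,0],[-0.3,-0.15,0,0,0,0,0],[-0.3,-0.1,0,0,0,0,0]]])

```text
time_s: 32.72
position: [0.489, -0.0589, 0.2077]
eef_rot: [2.233, 2.201, 0.012]
contact_force: [-0.5, 0.7, -0.4]
gripper_width: 0.0298
```

arm_command(targets=[[[-0.3,-0.03,0,0,0,0,0],[-0.3,0,0,0,0,0,0],[-0.3,0,0,0,0,0,0]]])

```text
time_s: 32.97
position: [0.4887, -0.0708, 0.2089]
eef_rot: [2.24, 2.192, 0.013]
contact_force: [0.2, -0.1, -0.0]
gripper_width: 0.03
```

```bash
python3 - <<'E'
from st import *
b=fr(*BX)
c=cam("top"); crop(c,"t1.png",205,105,405,205,4)
rx=[b(q) for q in rect(.083,.207,.063,.0085-.044,.115)]
overlay(c,"t2.png",(205,105,335,205),[(rx,(0,0,255))],6)
c=cam("side"); crop(c,"t3.png",220,130,400,320,3)
E
```

```text
(no output)
```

View pics/t2.png

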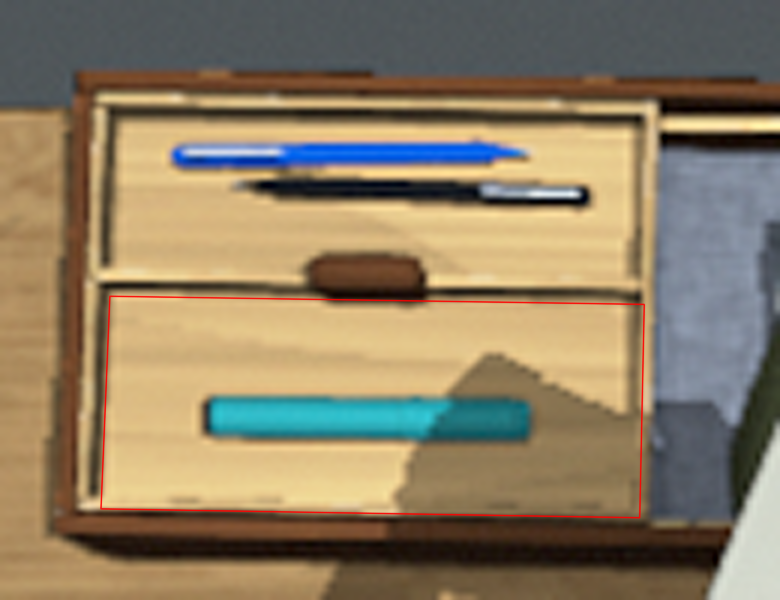

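View pics/t3.png

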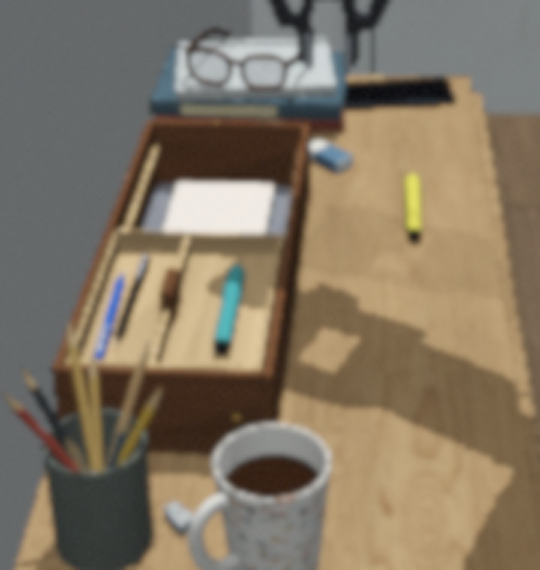

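```bash
python3 -c "
from station import ticket
print(ticket.sign_off())"
```

```text
the job is handed in; nothing more can be done
None
```

The box is packed and the job is handed in at about 33 s of the 109 s allowed. `sign_off` gives no verdict, so what follows rests on my own last checks.

- **Stapler:** it lies in the foam recess. The picture taken just before the tray moved matched my overlay of the seated pose.
- **Tape roll:** it lies flat on the sticky pad, within about 2 mm of its centre.
- **Eraser:** the smaller blue-and-white one lies centred on the floor strip beside the pad. My first grasp closed over it and shifted it about 5 mm on the table. I measured it again and the second grasp held.
- **Tray:** I slid it left by its rib until it met the stop, at about 32 N. The last top picture shows it flush with the left end. The tray hides the well, so the three items were not seen again after that.
- **Teal marker:** it lies lengthwise in the front trough, well inside the edges. I felt no clear contact when setting it down, so I judged that it rests on the trough floor from the pictures.
- **Yellow marker:** it looks unmoved in the last picture, though I did not measure it. The gripper ended clear of everything.

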